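# Turn over the packing jig's reversible nest plate and latch it

### The job

Change the packing jig over from cartons to bottles: take the white reversible nest plate off its two pins, turn it over so that the round collar faces up, and seat it fully home on the same pins again, thick pin in the large hole. Then swing the jig's latch over the end of the plate as far as it goes. Do not drop the plate, and leave the two jars, the flat carton and the tape roll where they are; the slotted plywood rest is there to stand the plate in on its end while you change your grip.

Things in the scene. Friction and masses are not known exactly. Their poses are not given: they have to be found in the camera images.
- plate_mid (a point): Centre (half-way through the thickness) of the reversible nest plate: white plastic slab 120 (x) x 60 (y) x 14 mm (z), about 0.16 kg, two through holes on its long centre line: large (19 mm) at x = +43 mm, small (13 mm) at x = -37 mm. Starts on the jig with +z up; the job wants +z down. Grip it across the 60 mm width at the middle of its long sides, where nothing stands beside it.
- plate: The same plate, same origin and axes. +z face: two parallel ribs, each 46 mm long in x, 7 mm wide, 6 mm high, at y = +-20 mm (up at the start). -z face: a round collar at the centre, 50 mm outside, 42 mm inside, 6 mm high (to face up at the end). It fits the pins either side up, but only with the large hole over the thick pin.
- plate_big_hole (a point): Centre of the plate's large hole, half-way through the thickness (43 mm along the plate's +x from plate_mid).
- jig_seat (a point): Where plate_mid lies when the plate is home: above the jig's centre, 47 mm above the table (the plate's top face is then at 54 mm, its underside on the jig's blocks at 40 mm, its ribs or collar hanging between the blocks). Axes are the jig's: z up, x towards the thick pin and the latch.
- jig: The packing jig, fixed to the table; origin under its centre, at table height. Dark steel foot 180 x 90 x 8 mm; two aluminium blocks 60 mm wide (y), from 29 to 61 mm either side of the centre in x, tops at 40 mm; only the foot between them. On the blocks stand two steel pins 12 mm tall, upper 6 mm tapered: thick (16 mm) at x = +43 mm, thin (10 mm) at x = -37 mm.
- thick_pin (a point): Where plate_big_hole lies when the plate is home: on the axis of the thick pin, 47 mm above the table.
- latch (a joint): Angle of the jig's swing latch about its upright post, rad: 0 = fully open, arm pointing to the jig's -y; grows clockwise seen from above to its stop at 1.6, where the arm points to the jig's -x, 3 mm above the end of a home plate (over the large hole). Starts at 0 to 0.3, stays where it is left; 1 to 2 N at the knob move it.
- latch_hinge (a point): The latch's upright hinge axis, on a post 18 mm thick, 86 mm along the jig's +x from its centre; this point 60.5 mm above the table.
- latch_knob (a point): Middle of the latch's black upright knob: 16 mm diameter, 40 mm tall, from 64 to 104 mm above the table (this point 84 mm), 36 mm from the hinge axis. The steel arm under it is 16 mm wide, 7 mm thick, 48 mm long from the axis, its underside 57 mm above the table.
- rest_slot (a point): Middle of the slot's floor (12 mm above the table) in the fixed plywood rest: foot 100 x 100 mm, two upright cheeks 70 mm long with a 17 mm wide slot between them along the rest's x (y is across it), open at both ends, about 31 mm deep, flared mouth. The plate stands in it on a short end, its centre 60 mm above the slot floor, leaning up to 0.12 rad.
- can1: White jar with metal lid, 60 mm across, 85 mm tall. A bystander, to be left alone. Origin: centre of its underside.
- can2: White jar with metal lid, 60 mm across, 85 mm tall. A bystander, to be left alone. Origin: centre of its underside.
- carton1: Brown carton lying flat, 110 x 55 x 40 mm tall. A bystander, to be left alone. Origin: centre of its underside.
- tape: Roll of brown tape lying flat, 90 mm across, 40 mm tall. A bystander, to be left alone. Origin: centre of its underside.

How it is judged (in metres and radians):
On the way, in this order (a step that is already met when the one before it is completed fails the run):
1. the plate is lifted clear of the pins (z of plate_mid in the frame of jig_seat above 0.04 m), for 0.1 s.
2. the plate is home on the pins with the collar up, the latch still open (horizontal distance between plate_mid and jig_seat below 0.004 m and horizontal distance between plate_big_hole and thick_pin below 0.0045 m and z of plate_mid in the frame of jig_seat between -0.003 and 0.003 m and angle between plate_mid's own z axis and vertical above 3.08 rad and value of joint latch below 0.7 rad), for 0.2 s.
3. the latch is swung over the plate (value of joint latch above 1.4 rad), for 0.2 s.
At the end, for the whole second after the job is handed in: The plate lies at rest, collar up, on both pins: its centre within 4 mm of the seat sideways and 3 mm in height, its large hole within 4.5 mm of the thick pin's axis, level within 0.06 rad; the latch stands beyond 1.4 rad, over the plate (horizontal distance between plate_mid and jig_seat below 0.004 m and horizontal distance between plate_big_hole and thick_pin below 0.0045 m and z of plate_mid in the frame of jig_seat between -0.003 and 0.003 m and angle between plate_mid's own z axis and vertical above 3.08 rad and value of joint latch above 1.4 rad and linear speed of plate below 0.02 m/s and angular speed of plate below 0.2 rad/s); the robot touches nothing.
It fails at once if the plate falls: it moves faster than 0.45 m/s (a drop of about 10 mm) without the fingers touching it (contact force between the fingers and plate below 0.05 N and linear speed of plate above 0.45 m/s).
It fails at once if a bystander is moved by more than 25 mm (distance of any of can1, can2, carton1, tape from where it was at the start of the episode above 0.025 m).
It also fails if it takes over 72 s, if anything falls off the work surface, if the arm or the gripper's body presses on something with over 40 N, if the wrist force passes 120 N, or if a joint passes its speed limit or range.

### The arm

A 6-joint arm with a two-finger parallel gripper is mounted at the origin on the work surface. World frame = base frame: x ahead of the robot, y to its left, z up, the work surface at z = 0. Lengths are in mm, angles in degrees, forces in N, time in s.
With the tool pointing down it reaches from about 350 to 850 mm from the base axis. Payload 8.1 kg.
Tool frame: the origin (TCP) lies at the very end of the fingers, on their centre line; the grasp point (between the pads) lies 19 mm behind it (r.grip_depth is the distance from the TCP to the grasp point, in mm); z points along the fingers, y is the direction in which the jaws open and shut (so a half turn about z gives the same grasp; the last joint's range is limited). The gripper opens to 85 mm and grips with 20 to 120 N. Pads are 22 mm wide; open, the fingers measure 114 mm over their backs; the gripper's body (76 mm by 85 mm) begins 54 mm behind the grasp point. The pads swing forward as they close: fully open they stand 13 mm farther back than shut.
Start: joints at [65.352, 7.471, 85.268, -0, 87.261, -4.893], TCP at [202.784, 564.698, 231.292] pointing down, gripper open.
Joint ranges: [-169.43, 169.43], [-51.17, 129.36], [1.28, 143.12], [-76.62, 256.62], [0, 156.53], [-152.29, 152.29]. Speed limits (degrees/s): [136.94, 136.94, 159.86, 180, 180, 180].

### API

Orientations are given as [roll, pitch, yaw] about the fixed x, y, z axes, in that order (R = Rz(yaw) Ry(pitch) Rx(roll)).
In Python, from bench import status, viewer, hand_in, r gives the robot as it stands.
- The arm moves only by the shell command python3 -m crank 'ROWS' [OPENING] [FORCE]. ROWS is a JSON object of lists of equal length, an entry for each row: "slide": the shift along the tool's x, y, z in m, a list of three; "twist": the turn about the tool's z in rad. A call has 1 to 8 rows; each row shifts and turns the commanded pose from where the row before left it, along the tool's axes as they then stand; what a row does not reach is not made up. A row lasts 1/10 s, in which the tool goes at most 50 mm and 8.59 degrees, less where a joint would pass 70% of its speed; a pose out of reach is approached as far as the arm can. A call with a gripper value outside its range is refused whole. OPENING is the closure, from 0 (fully open) to 1 (shut), set as the call begins (- or left out, the last holds). The fingers move at their own pace and stop on an object; FORCE is the grip in N (left out, the last holds). Time passes only in rows, so rows that do not move let the fingers close. It gives the time, the measured TCP pose, the force and the opening at its end, in the units of the state.
- status.sense(): the state, without advancing time (a new reading comes with each control period).
- viewer.snapshot(name): name is "scene" or "side" or "wrist"; returns a dict with "img" (400x640x3 uint8, red, green, blue), "fx", "fy", "cx", "cy" (pixels), "R" (3x3) and "t" (3): a world point X has camera coordinates R X + t; the wrist camera has in their place "hand_eye" (4x4, takes a point from camera to tool coordinates, whose origin is the TCP and whose axes are the flange's). Camera axes: x right, y down, z forward; pixel columns grow to the right and rows downward; lengths in mm; the calibration is good to about 2 mm. A picture is of the moment at which its call begins: read the wrist's pose just before it. There is no depth.
- hand_in(): hands the job in, once; it reports no verdict.
The state is a dict: "time": time; "joint_pos": joint angles; "qd": joint speeds; "joint_efforts": joint torques, N m; "tool_pos": TCP position; "tcp_rot": TCP orientation; "ft_force": force on the tool from outside, world axes, zero at the start; "wrist_torque": the same for the moment, N m; "finger_gap": finger opening in mm.
Only numpy, scipy, OpenCV 4.12 (cv2) and the standard library are available. Lean on these libraries where they do the work, as an engineer would, in place of code of your own. Each camera call takes 0.05 s, during which the arm holds its last target.

## Working session

There is one attempt and no reset: what is moved stays moved. The work goes in short steps, Python scripts to look and compute and a shell command to move; the robot and the scene stay as the last step left them, time stands still between calls to the robot, and variables do not carry over. Pictures are saved under pics/ and viewed, and the job is handed in when it is done.

```bash
ls -la; mkdir -p pics; python3 - <<'E'
from bench import status, viewer, r
import cv2
print(status.sense()); print(r.grip_depth, [a for a in dir(r) if a[0]!='_'])
for n in ("scene","side","wrist"):
    s=viewer.snapshot(n)
    cv2.imwrite(f"pics/{n}0.png",s["img"][:,:,::-1])
    print(n,{k:(v.tolist() if hasattr(v,'tolist') else v) for k,v in s.items() if k!="img"})
E
```

```text
total 12
drwxr-xr-x  3 agent agent 4096 Dec  6 22:22 .
drwxr-xr-x 23 root  root  4096 Dec  6 22:22 ..
drwxr-xr-x  2 agent agent 4096 Dec  6 22:22 pics
{'time': 0.0, 'joint_pos': array([ 6.53510399e+01,  7.51465309e+00,  8.53293618e+01,  4.24022726e-04,
        8.72616448e+01, -4.89137329e+00]), 'qd': array([ 0.02037879,  0.02869789,  0.03271206,  0.07887051, -0.01185998,
       -0.03880831]), 'joint_efforts': array([ 2.36059517e-03, -5.69399393e+01, -5.00555634e+01,  3.35361494e-05,
        1.44887177e-02,  6.63184665e-05]), 'tool_pos': array([202.55472992, 564.19222216, 230.24838555]), 'tcp_rot': array([-1.79894761e+02, -9.43123263e-03,  1.60242384e+02]), 'ft_force': array([-0.69637244,  0.21588448, -0.27206125]), 'wrist_torque': array([ 0.0410639 , -0.01555179, -0.02744317]), 'finger_gap': 85.33203927220175}
18.700000000000003 ['PlanningError', 'grip_depth']
scene {'fx': 452.57619244909137, 'fy': 452.57619244909137, 'cx': 320.78533866962647, 'cy': 193.34381406551617, 'R': [[-0.35741006605778375, 0.9337109211196495, 0.021022855716260648], [0.5655609579003096, 0.2342914732042477, -0.
[... 231 characters left out ...]
, 'cy': 199.1629766917032, 'R': [[0.677041481608518, -0.7357333293795371, 0.01764370203342861], [-0.3474399890438032, -0.3406741466050687, -0.8736283991767612], [0.6487682839000257, 0.5853525381127255, -0.4862737088620004]], 't': [-410.2127818788239, 275.00473911623664, 695.4439556044424]}
wrist {'fx': 292.89267652816045, 'fy': 292.89267652816045, 'cx': 315.2680499932809, 'cy': 200.93077694603747, 'hand_eye': [[0.0019156773255923614, -0.9508205251727881, -0.30973643487734254, 79.91974251848202], [0.9999976896892491, 0.0015194464175332261, 0.0015204929290221572, -0.990485604559721], [-0.0009750879689404907, -0.30973863206375507, 0.9508212392509567, -142.01916652814066], [0.0, 0.0, 0.0, 1.0]]}
```

View pics/scene0.png

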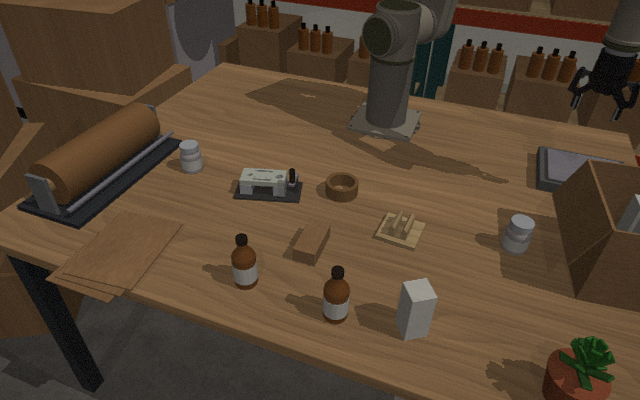

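View pics/side0.png

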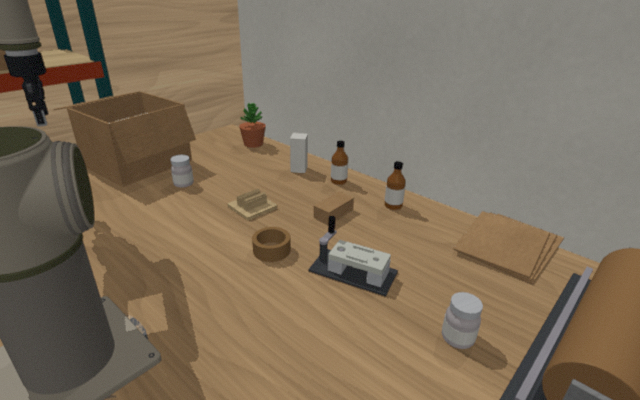

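View pics/wrist0.png

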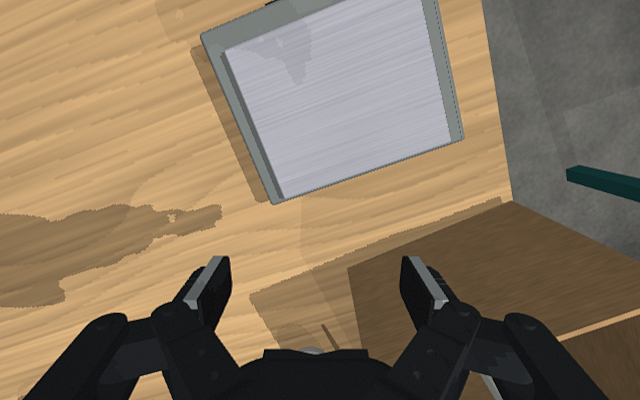

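The scene view shows the jig at about (268,186) with its knob at (293,176), and the rest at (400,230). The jars are at (190,157) and (517,234), the tape at (342,187) and the carton at (312,243). The side view has the jig at (355,265) and the rest at (252,204). I'll get coarse positions next, with zoomed crops.

```bash
cat > h.py <<'E'
import numpy as np, cv2
from scipy.spatial.transform import Rotation as Ro
from bench import status, viewer, r
def pose():
    s=status.sense(); return s, Ro.from_euler('xyz',s['tcp_rot'],degrees=True).as_matrix(), np.array(s['tool_pos'])
def snap(n):
    """adds C (centre, world) and W (cam->world rot)"""
    _,R,p=pose(); s=viewer.snapshot(n)
    if n=='wrist':
        H=np.array(s['hand_eye']); s['W']=R@H[:3,:3]; s['C']=R@H[:3,3]+p
    else:
        s['W']=np.array(s['R']).T; s['C']=-s['W']@np.array(s['t'])
    return s
def ray(s,u,v):
    d=s['W']@np.array([(u-s['cx'])/s['fx'],(v-s['cy'])/s['fy'],1.]); return s['C'],d/np.linalg.norm(d)
def onz(s,u,v,z):
    C,d=ray(s,u,v); return C+d*(z-C[2])/d[2]
def proj(s,X):
    c=s['W'].T@(np.asarray(X,float)-s['C']); return np.array([s['fx']*c[0]/c[2]+s['cx'],s['fy']*c[1]/c[2]+s['cy']])
def tri(rays):
    A=np.zeros((3,3));b=np.zeros(3)
    for C,d in rays:
        P=np.eye(3)-np.outer(d,d);A+=P;b+=P@C
    return np.linalg.solve(A,b)
def save(s,name,box=None,k=1):
    im=s['img'][:,:,::-1]
    if box: u0,v0,u1,v1=box; im=im[v0:v1,u0:u1]
    cv2.imwrite('pics/'+name,cv2.resize(im,None,fx=k,fy=k,interpolation=cv2.INTER_CUBIC))
E
python3 - <<'E'
from h import *
sc=snap('scene'); sd=snap('side')
save(sc,'sc_jig.png',(220,150,320,215),8); save(sd,'sd_jig.png',(300,205,410,300),7)
save(sc,'sc_rest.png',(365,200,435,255),9);save(sd,'sd_rest.png',(215,180,285,225),9)
p=lambda a:np.round(a,0)
print('jig top', p(onz(sc,265,175,54)),p(onz(sd,362,257,54)))
print('knob',p(tri([ray(sc,293,176),ray(sd,332,225)])))
print('rest',p(onz(sc,400,235,10)),p(onz(sd,252,208,10)))
print('can',p(onz(sc,190,165,20)),p(onz(sc,517,240,20)),p(onz(sd,460,335,20)),p(onz(sd,181,180,20)))
print('tape',p(onz(sc,342,187,20)),p(onz(sd,271,245,20)))
print('carton',p(onz(sc,312,243,20)),p(onz(sd,334,209,20)))
E
```

```text
jig top [ 523. -203.   54.] [ 516. -219.   54.]
knob [ 534. -117.   81.]
rest [569. 186.  10.] [533. 166.  10.]
can [ 519. -449.   20.] [490. 454.  20.] [ 492. -459.   20.] [481. 437.  20.]
tape [450.  -6.  20.] [443. -12.  20.]
carton [687.  -0.  20.] [674. -10.  20.]
```

View pics/sc_jig.png

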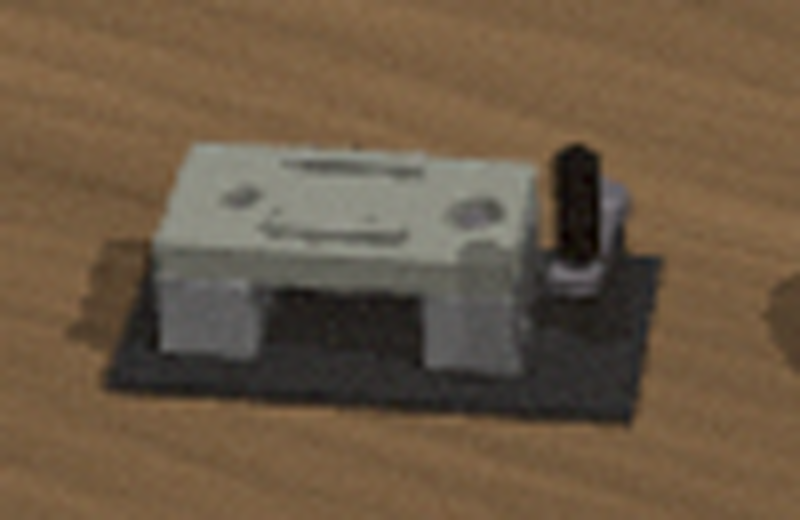

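View pics/sd_jig.png

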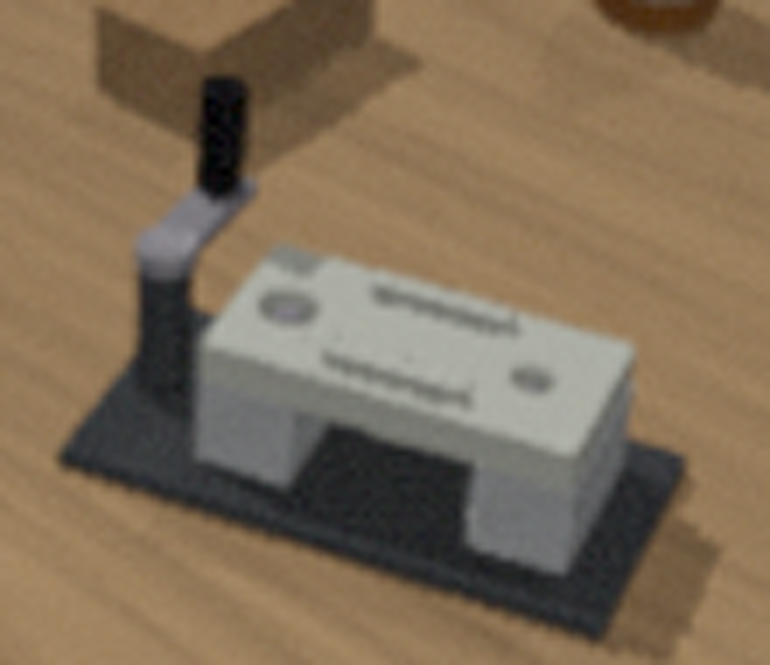

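View pics/sc_rest.png

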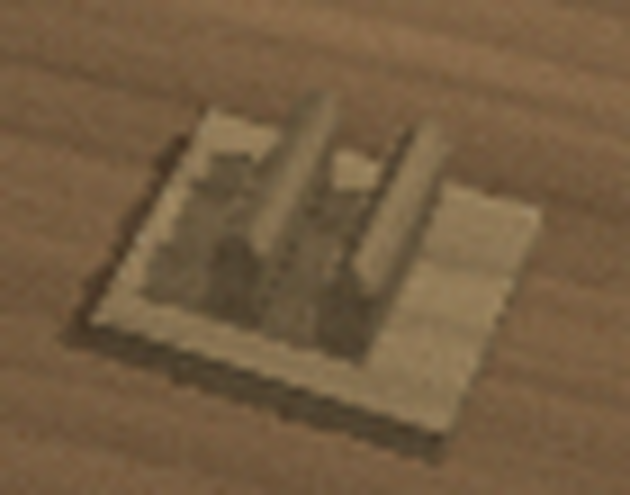

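View pics/sd_rest.png

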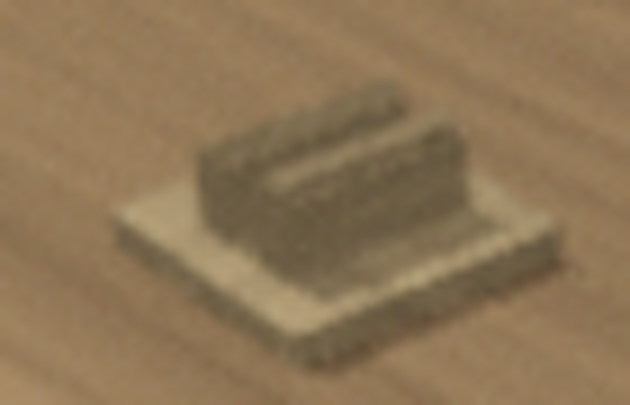

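The plan has to work with a tool that stays vertical, because rows only shift it or twist it about its own z. So the plate must be pivoted between the pads by pushing it against fixed features. First I need the rest's orientation, then I'll move over the jig for accurate wrist views.

```bash
cat >> h.py <<'E'
def plan(target,yaw=None,maxs=0.048,maxt=0.145,start=None):
    """print the move in the tool's axes: first twist-combined rows then count; target world mm TCP"""
    s,R,p=pose()
    y0=Ro.from_matrix(R).as_euler('xyz',degrees=True)[2]
    if start is not None: p,y0=np.array(start[0],float),start[1]
    if yaw is None: yaw=y0
    dt=-np.deg2rad((yaw-y0+180)%360-180)
    d=np.array(target,float)-p
    n=max(int(np.ceil(np.linalg.norm(d)/1000/maxs)),int(np.ceil(abs(dt)/maxt)),1)
    a=np.deg2rad(y0); ax=lambda a:np.array([[np.cos(a),np.sin(a),0],[np.sin(a),-np.cos(a),0],[0,0,-1.]])
    print('from',np.round(p,1),round(y0,2),'d',np.round(d,1),'rows',n,'twist/row',round(dt/n,4))
    out=[np.round(ax(a-dt*i/n)@(d/n)/1000,4).tolist() for i in range(n)]
    print(out if abs(dt)>.02 else [out[0],'x',n])
E
python3 - <<'E'
from h import *
sc=snap('scene')
# cheek tops from the crop (x9, origin 365,200): left cheek top (262,255)-(320,95), right (370,275)-(432,125)
f=lambda x,y:(365+x/9,200+y/9)
for a,b in (((262,245),(320,95)),((375,268),(432,125))):
    A=onz(sc,*f(*a),43);B=onz(sc,*f(*b),43); d=A-B; print(np.round(A),np.round(B),np.degrees(np.arctan2(d[1],d[0])),np.linalg.norm(d))
for a,b in (((95,320),(215,105)),((445,430),(540,210)),((95,320),(445,430))):
    A=onz(sc,*f(*a),12);B=onz(sc,*f(*b),12); d=A-B; print(np.round(A),np.round(B),np.degrees(np.arctan2(d[1],d[0])),np.linalg.norm(d))
g=lambda x,y:(220+x/8,150+y/8)
A=onz(sc,*g(158,240),54);B=onz(sc,*g(520,265),54);d=B-A;print('jig dir',A,B,np.degrees(np.arctan2(d[1],d[0])),np.linalg.norm(d))
A=onz(sc,*g(195,145),54);B=onz(sc,*g(537,165),54);d=B-A;print('jig dir',A,B,np.degrees(np.arctan2(d[1],d[0])),np.linalg.norm(d))
print(status.sense()['time'])
plan((500,-210,260),90)
E
```

```text
[584. 171.  43.] [517. 171.  43.] -0.1706168185536269 67.42971717534832
[582. 201.  43.] [518. 203.  43.] -1.7339005768696094 64.07671010418095
[596. 131.  12.] [495. 139.  12.] -4.470509764707363 101.65546780392923
[602. 228.  12.] [505. 235.  12.] -4.100824846664154 97.64636778169432
[596. 131.  12.] [602. 228.  12.] -93.51862266087431 97.50953113655008
jig dir [ 569.20139771 -254.81946713   54.        ] [ 535.77557645 -137.94830674   54.        ] 105.96083284186588 121.5572032297959
jig dir [ 515.30721367 -270.25349016   54.        ] [ 480.88497061 -156.58301274   54.        ] 106.84761558181016 118.7681281125356
0.3
from [202.7 564.5 230.9] 160.25 d [ 297.3 -774.5   29.1] rows 18 twist/row 0.0681
[[-0.0301, -0.0349, -0.0016], [-0.0324, -0.0328, -0.0016], [-0.0346, -0.0305, -0.0016], [-0.0365, -0.0281, -0.0016], [-0.0384, -0.0255, -0.0016], [-0.04, -0.0229, -0.0016], [-0.0415, -0.0201, -0.0016], [-0.0428, -0.0172, -0.0016], [-0.0438, -0.0143, -0.0016], [-0.0447, -0.0112, -0.0016], [-0.0454, -0.0082, -0.0016], [-0.0458, -0.0051, -0.0016], [-0.046, -0.0019, -0.0016], [-0.0461, 0.0012, -0.0016], [-0.0459, 0.0043, -0.0016], [-0.0455, 0.0074, -0.0016], [-0.0449, 0.0105, -0.0016], [-0.0441, 0.0135, -0.0016]]
```

The slot runs along world −3.5° and the jig's x along about 106°. At the jig, q6 allows both 106° (q6 about −38) and −74° (q6 about 142), so the 180° yaw exchange can happen there.

Plan:
1. Grip 13 mm off-centre towards +x, so the short side clears the gripper body.
2. Hook the −x end under the latch arm and arc upward to pivot it to vertical.
3. Finish the pivot over the rest's cheek edge.
4. Replace the plate with yaw −74°.

I'll fly to the jig first.

```bash
python3 - <<'E'
from h import *
plan((535,-240,260),106)
E
```

```text
from [202.7 564.5 230.9] 160.25 d [ 332.3 -804.5   29.1] rows 19 twist/row 0.0498
[[-0.0308, -0.0339, -0.0015], [-0.0324, -0.0324, -0.0015], [-0.034, -0.0307, -0.0015], [-0.0355, -0.029, -0.0015], [-0.0369, -0.0272, -0.0015], [-0.0382, -0.0253, -0.0015], [-0.0394, -0.0234, -0.0015], [-0.0405, -0.0214, -0.0015], [-0.0415, -0.0193, -0.0015], [-0.0424, -0.0172, -0.0015], [-0.0433, -0.0151, -0.0015], [-0.0439, -0.0129, -0.0015], [-0.0445, -0.0107, -0.0015], [-0.045, -0.0085, -0.0015], [-0.0454, -0.0062, -0.0015], [-0.0456, -0.004, -0.0015], [-0.0458, -0.0017, -0.0015], [-0.0458, 0.0006, -0.0015], [-0.0457, 0.0029, -0.0015]]
```

```bash
python3 -m crank '{"slide":[[-0.031,-0.034,-0.002],[-0.032,-0.032,-0.002],[-0.034,-0.031,-0.002],[-0.036,-0.029,-0.002],[-0.037,-0.027,-0.002],[-0.038,-0.025,-0.002],[-0.039,-0.023,-0.002],[-0.041,-0.021,-0.002]],"twist":[0.05,0.05,0.05,0.05,0.05,0.05,0.05,0.05]}' 0
python3 -m crank '{"slide":[[-0.042,-0.019,-0.002],[-0.042,-0.017,-0.002],[-0.043,-0.015,-0.002],[-0.044,-0.013,-0.002],[-0.044,-0.011,-0.002],[-0.045,-0.008,-0.002],[-0.045,-0.006,0],[-0.046,-0.004,0]],"twist":[0.05,0.05,0.05,0.05,0.05,0.05,0.05,0.05]}' 0
python3 -m crank '{"slide":[[-0.046,-0.002,0],[-0.046,0.001,0],[-0.046,0.003,0],[0,0,0],[0,0,0]],"twist":[0.05,0.05,0.05,0,0]}' 0
python3 - <<'E'
from h import *
s,R,p=pose(); print(s['time'],p,s['tcp_rot'],s['joint_pos'])
w=snap('wrist'); save(w,'w1.png'); np.savez('w1.npz',**{k:v for k,v in w.items()})
E
```

```text
time: 1.1
tool_pos: [343.7, 225.1, 247.5]
tcp_rot: [180.0, 0.0, 137.2]
ft_force: [1.7, 0.9, 0.3]
finger_gap: 85.4
time: 1.9
tool_pos: [483.5, -113.1, 259.5]
tcp_rot: [180.0, 0.0, 114.3]
ft_force: [0.9, 0.6, 1.2]
finger_gap: 85.3
time: 2.4
tool_pos: [535.4, -239.5, 258.3]
tcp_rot: [-179.9, -0.1, 105.7]
ft_force: [0.6, 0.2, 0.1]
finger_gap: 85.5
2.4 [ 535.36381207 -239.48620098  258.2557089 ] [-1.79928599e+02 -9.43520621e-02  1.05730604e+02] [-2.91191538e+01  4.92971044e+00  8.51924454e+01  1.65362509e-02
  8.99950061e+01 -4.48498349e+01]
```

View pics/w1.png

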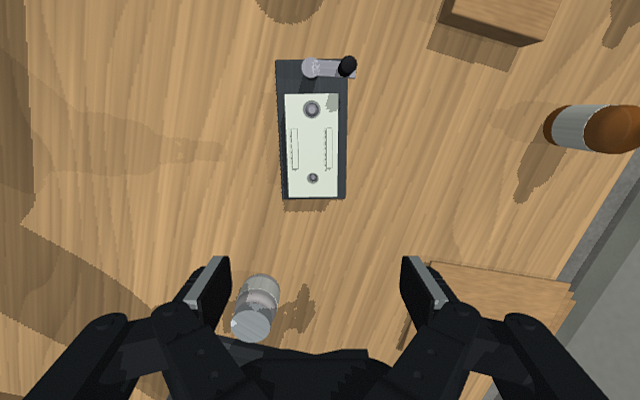

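The wrist view shows the plate upright, with the large hole at (312,109), the small hole at (313,178), the latch hinge at (310,68) and the knob top at (348,66). I'll measure from these.

```bash
python3 - <<'E'
from h import *
w=dict(np.load('w1.npz'))
save(w,'w1c.png',(260,45,370,210),3.6)
im=w['img'].astype(int); 
g=cv2.cvtColor(w['img'],cv2.COLOR_RGB2HSV)
m=((g[:,:,2]>190)&(g[:,:,1]<50)).astype(np.uint8); m[:, :270]=0;m[:,360:]=0;m[:85]=0;m[215:]=0
cs,_=cv2.findContours(m,cv2.RETR_EXTERNAL,cv2.CHAIN_APPROX_NONE); c=max(cs,key=cv2.contourArea)
rr=cv2.minAreaRect(c); print(rr); pts=cv2.boxPoints(rr)
P=np.array([onz(w,u,v,54) for u,v in pts]); print(np.round(P,1)); print(P.mean(0))
for i in range(4): d=P[(i+1)%4]-P[i]; print(np.linalg.norm(d),np.degrees(np.arctan2(d[1],d[0])))
B=onz(w,312,109,54);S=onz(w,313,178,54);d=B-S;print(B,S,np.linalg.norm(d),np.degrees(np.arctan2(d[1],d[0])))
print('hinge',onz(w,310,68,64),'knob',onz(w,348.5,66,104))
E
```

```text
((311.8365783691406, 144.6348419189453), (102.5185546875, 52.00906753540039), 88.63607025146484)
[[ 476.7 -160.8   54. ]
 [ 531.9 -143.8   54. ]
 [ 569.9 -256.6   54. ]
 [ 508.5 -275.7   54. ]]
[ 521.74501782 -209.2191615    54.        ]
57.792951355444124 17.120103982608313
118.9840122267937 -71.42495031007437
64.2907758626673 -162.72146556158972
119.1741416102588 105.44847099960506
[ 510.29342169 -167.81627551   54.        ] [ 532.98106488 -244.33868215   54.        ] 79.81483491111179 106.51422962808493
hinge [ 497.24980534 -128.62404868   64.        ] knob [ 532.9888557  -121.46495582  104.        ]
```

View pics/w1c.png

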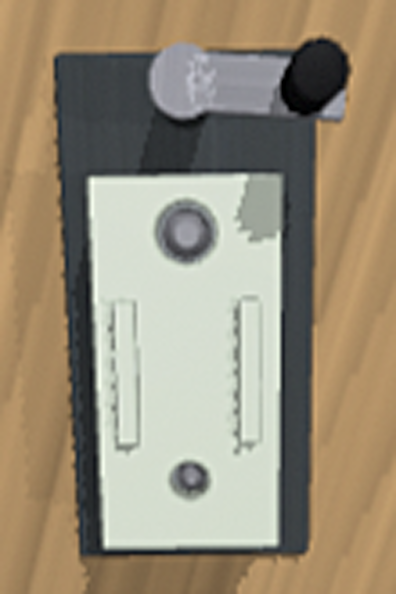

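```bash
python3 - <<'E'
from h import *
plan((518.4,-196.6,130),106.4)
E
```

```text
from [ 535.4 -238.6  258.9] 105.81 d [ -17.    42.  -128.9] rows 3 twist/row -0.0034
[[0.015, -0.0016, 0.043], 'x', 3]
```

```bash
python3 -m crank '{"slide":[[0.015,-0.0016,0.043],[0.015,-0.0016,0.043],[0.015,-0.0016,0.043],[0,0,0],[0,0,0]],"twist":[-0.003,-0.003,-0.004,0,0]}' 0
python3 - <<'E'
from h import *
w=snap('wrist'); s,R,p=pose(); print(s['time'],p,s['tcp_rot'])
save(w,'w2.png'); np.savez('w2.npz',**w)
E
```

```text
time: 2.95
tool_pos: [518.6, -195.9, 131.3]
tcp_rot: [-180.0, -0.0, 106.5]
ft_force: [-0.0, -0.2, 1.3]
finger_gap: 85.2
3.0 [ 520.18641672 -197.17124596  133.42739708] [1.79839634e+02 1.58933226e-01 1.06459294e+02]
```

View pics/w2.png

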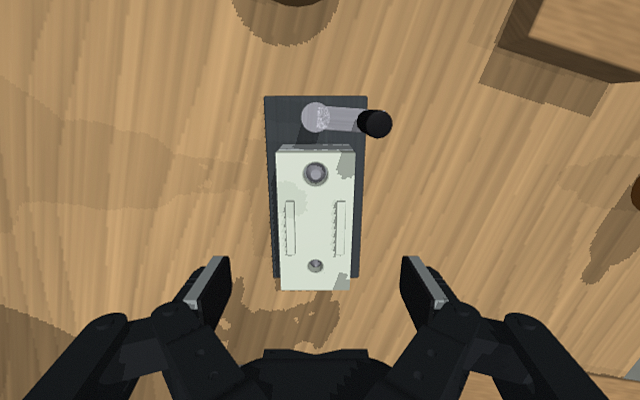

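The closer view has the large hole at (316,174), the small hole at (315.5,266) and the knob top at (375,124). Next I'll fit the holes' subpixel positions.

```bash
python3 - <<'E'
from h import *
w=dict(np.load('w2.npz'))
save(w,'w2c.png',(260,90,400,300),3)
P=[]
for k in range(12): s,R,p=pose(); P.append(np.r_[p,s['tcp_rot'][2]])
print('sense spread',np.std(P,0),np.mean(P,0))
g=cv2.cvtColor(w['img'],cv2.COLOR_RGB2GRAY)
for (u,v,rd) in ((315.5,174,16),(315.5,266,11)):
    u0,v0=int(u)-rd,int(v)-rd; c=g[v0:v0+2*rd+1,u0:u0+2*rd+1]
    m=(c<185).astype(np.uint8); cs,_=cv2.findContours(m,cv2.RETR_EXTERNAL,cv2.CHAIN_APPROX_NONE); k=max(cs,key=cv2.contourArea)
    e=cv2.fitEllipse(k); print('ellipse',e[0][0]+u0,e[0][1]+v0,e[1]); X=onz(w,e[0][0]+u0,e[0][1]+v0,54); print(X)
    if rd==16:B=X
    else:S=X
d=B-S; L=np.linalg.norm(d);print(L,np.degrees(np.arctan2(d[1],d[0]))); d/=L; print('centre',S+37*d,B-43*d,'grip+13',S+50*d)
print('hinge',onz(w,316,117,64),'knob',onz(w,375.5,123.5,104))
plan((S+50*d)*[1,1,0]+[0,0,28])
E
```

```text
sense spread [0.00000000e+00 0.00000000e+00 0.00000000e+00 1.42108547e-14] [ 520.18641672 -197.17124596  133.42739708  106.4592936 ]
ellipse 315.1727828979492 173.64391613006592 (23.982887268066406, 25.460391998291016)
[ 509.3772099  -167.71903905   54.        ]
ellipse 314.9762315750122 265.5343255996704 (12.949408531188965, 15.578559875488281)
[ 531.95356665 -243.99493463   54.        ]
79.54686751090064 106.48785009422743
centre [ 521.4525221  -208.51637683   54.        ] [ 521.58112655 -208.95087649   54.        ] grip+13 [ 517.76296591 -196.05093761   54.        ]
hinge [ 497.91863728 -127.31283548   64.        ] knob [ 530.34251716 -119.83174538  104.        ]
from [ 520.2 -197.2  133.4] 106.46 d [  -2.4    1.1 -105.4] rows 3 twist/row -0.0
[[0.0006, -0.0007, 0.0351], 'x', 3]
```

View pics/w2c.png

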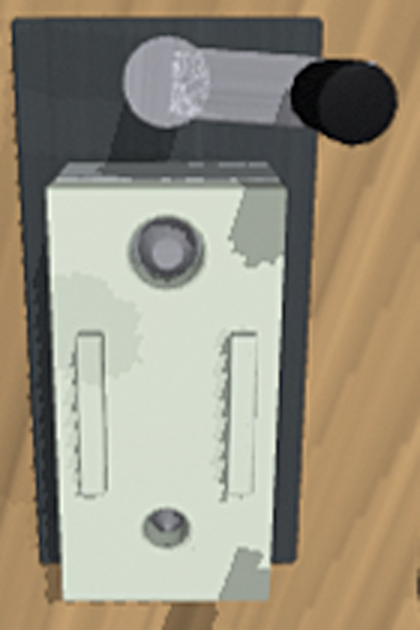

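```bash
python3 -m crank '{"slide":[[0.0005,-0.0007,0.04],[0,0,0.04],[0,0,0.01],[0,0,0]],"twist":[0,0,0,0]}' 0
python3 - <<'E'
from h import *
s,R,p=pose(); print(s['time'],p,s['tcp_rot'])
w=snap('wrist'); save(w,'w3.png'); np.savez('w3.npz',**w)
sd=snap('side'); save(sd,'s3.png',(280,170,430,300),5)
E
```

```text
time: 3.4
tool_pos: [518.3, -197.1, 41.2]
tcp_rot: [-180.0, 0.0, 106.4]
ft_force: [0.5, -0.2, 0.9]
finger_gap: 85.0
3.4 [ 518.30137437 -197.08680958   41.19357422] [-1.79997599e+02  3.88582923e-04  1.06372963e+02]
```

View pics/w3.png

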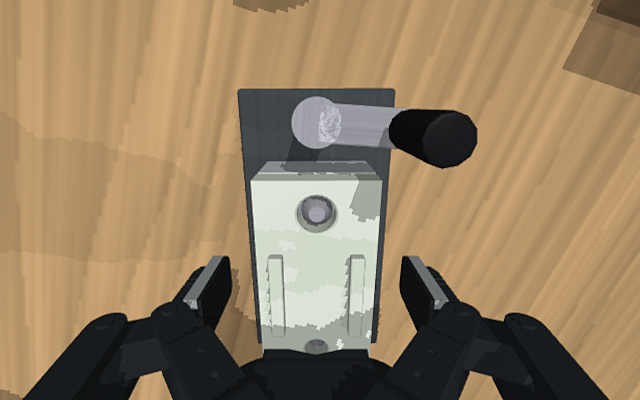

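View pics/s3.png

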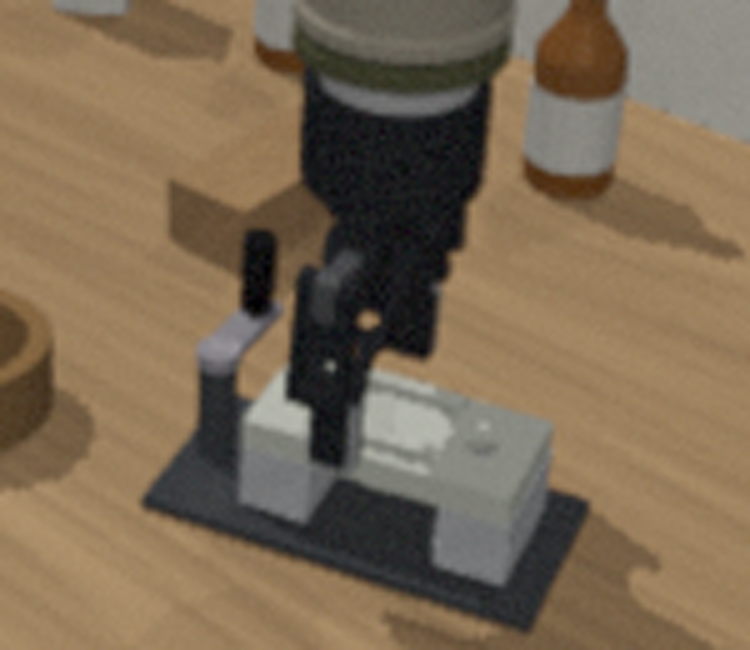

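The fingers straddle the plate between the blocks and are centred: plate edges at 252 and 382 in the wrist view, pads at 230 and 402. I'll lower to grip height and close at 25 N.

```bash
python3 -m crank '{"slide":[[-0.0005,0,0.013],[0,0,0],[0,0,0]],"twist":[0,0,0]}' 0
python3 -m crank '{"slide":[[0,0,0],[0,0,0],[0,0,0],[0,0,0],[0,0,0],[0,0,0]],"twist":[0,0,0,0,0,0]}' 0.6 25
python3 -m crank '{"slide":[[0,0,0],[0,0,0]],"twist":[0,0]}' 0.6 25
python3 - <<'E'
from h import *
s,R,p=pose(); print(s['time'],p,s['tcp_rot'],s['finger_gap'],s['ft_force'],s['joint_pos'])
w=snap('wrist'); save(w,'w4.png'); np.savez('w4.npz',**w)
E
```

```text
time: 3.8
tool_pos: [518.1, -197.1, 27.5]
tcp_rot: [180.0, 0.0, 106.4]
ft_force: [0.4, 0.6, 0.1]
finger_gap: 85.6
time: 4.4
tool_pos: [518.4, -197.2, 27.8]
tcp_rot: [180.0, 0.0, 106.4]
ft_force: [-0.2, 0.3, 5.3]
finger_gap: 59.7
time: 4.6
tool_pos: [518.4, -197.2, 27.8]
tcp_rot: [180.0, 0.0, 106.4]
ft_force: [-0.2, -0.2, 5.2]
finger_gap: 59.3
4.6 [ 518.36867283 -197.23307518   27.81914422] [1.79963253e+02 3.15613167e-02 1.06385970e+02] 59.32059890422355 [-0.23739729 -0.22246368  5.16389923] [-2.61290541e+01  1.16843363e+01  1.02982139e+02  1.72763610e-03
  6.52851099e+01 -4.25157554e+01]
```

View pics/w4.png

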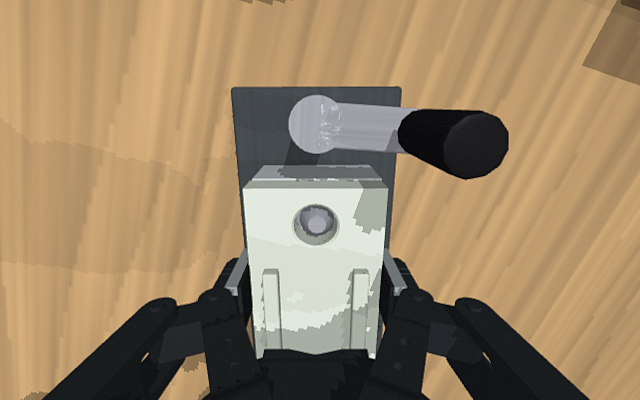

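The plate is gripped (gap 59.3), still home on its pins, with the hole at (316,224). Before lifting I'll measure where the carton lies relative to the hooking area and how the hand sits on the plate.

```bash
python3 - <<'E'
from h import *
w=dict(np.load('w4.npz'))
g=cv2.cvtColor(w['img'],cv2.COLOR_RGB2GRAY)
c=g[195:255,285:348]; m=(c<185).astype(np.uint8); cs,_=cv2.findContours(m,cv2.RETR_EXTERNAL,cv2.CHAIN_APPROX_NONE)
for k in cs:
    if cv2.contourArea(k)>100:
        e=cv2.fitEllipse(k); u,v=e[0][0]+285,e[0][1]+195; X=onz(w,u,v,54); print(u,v,e[1],X)
        t=np.array([518.35,-197.2]); a=np.radians(106.4); d=X[:2]-t; print('hole in tool x,y',d@[np.cos(a),np.sin(a)],d@[np.sin(a),-np.cos(a)])
print('hinge',onz(w,317,124,64),'knobtop',onz(w,479,146,104))
w1=dict(np.load('w1.npz')); save(w1,'cart_w1.png',(420,0,580,80),5)
sc=snap('scene'); save(sc,'cart_sc.png',(280,205,345,275),9)
np.savez('sc1.npz',**sc)
E
```

```text
315.3645610809326 224.1078281402588 (40.122093200683594, 44.51262664794922) [ 508.90586746 -167.79004008   54.        ]
hole in tool x,y 30.879855684854828 -0.7562373944755648
hinge [ 497.51940281 -127.39096906   64.        ] knobtop [ 532.56227333 -119.55279398  104.        ]
```

View pics/cart_sc.png

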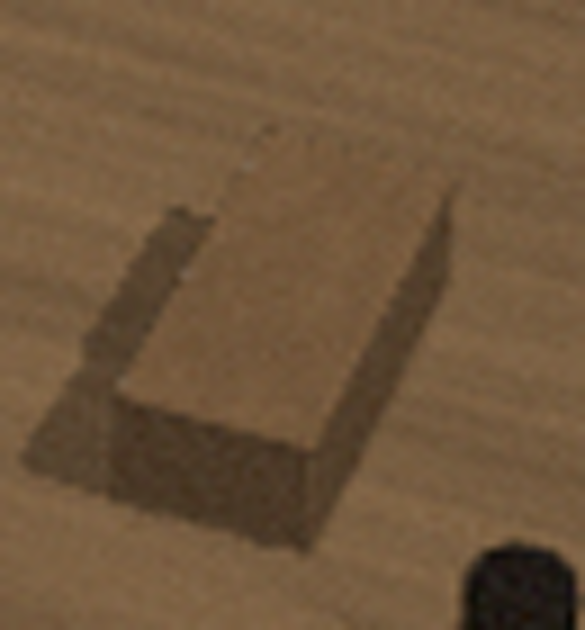

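View pics/cart_w1.png

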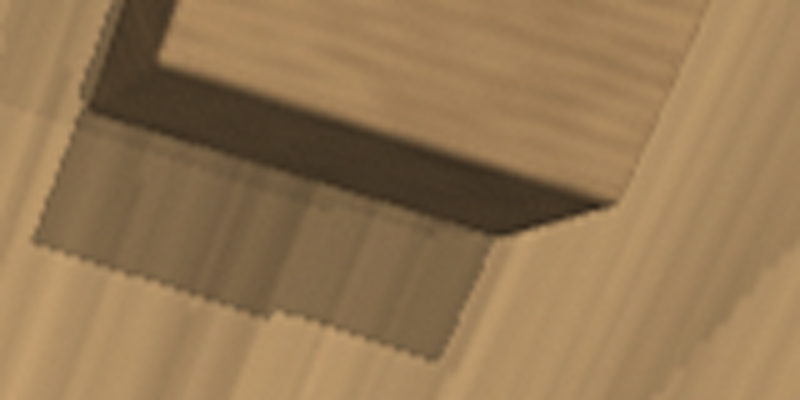

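```bash
python3 - <<'E'
from h import *
sc=dict(np.load('sc1.npz'))
for x,y in ((115,395),(310,450),(455,180),(268,128)): print(np.round(onz(sc,280+x/9,205+y/9,40),0))
w1=dict(np.load('w1.npz'))
for x,y in ((88,107),(500,235)): print('foot',np.round(onz(w1,420+x/5,y/5,0),0))
for x,y in ((158,65),(615,205)): print('top',np.round(onz(w1,420+x/5,y/5,40),0))
E
```

```text
[740. -26.  40.]
[739.  27.  40.]
[631.  26.  40.]
[631. -29.  40.]
foot [628. -31.   0.]
foot [736. -29.   0.]
top [628. -33.  40.]
top [735. -30.  40.]
```

The carton's near edge is at y = −31 and x = 630–737, clear of the hooking area. Now I'll lift the plate off the pins.

```bash
python3 -m crank '{"slide":[[0,0,-0.005],[0,0,-0.015],[0,0,-0.03],[0,0,-0.03],[0,0,-0.03],[0,0,0]],"twist":[0,0,0,0,0,0]}' 0.6 25
python3 - <<'E'
from h import *
plan((624.8,-101.3,140),11.3)
w=snap('wrist'); save(w,'w5.png'); sd=snap('side'); save(sd,'s5.png',(260,130,430,290),4.5)
E
```

```text
time: 5.3
tool_pos: [520.7, -198.4, 143.1]
tcp_rot: [179.7, 0.3, 106.4]
ft_force: [0.3, 0.3, -1.3]
finger_gap: 59.4
from [ 520.7 -198.4  143.1] 106.39 d [104.1  97.1  -3.1] rows 12 twist/row 0.1383
[[0.0053, 0.0106, 0.0003], [0.0067, 0.0098, 0.0003], [0.008, 0.0088, 0.0003], [0.0091, 0.0076, 0.0003], [0.0101, 0.0062, 0.0003], [0.0109, 0.0048, 0.0003], [0.0114, 0.0032, 0.0003], [0.0118, 0.0016, 0.0003], [0.0119, -0.0, 0.0003], [0.0118, -0.0016, 0.0003], [0.0114, -0.0032, 0.0003], [0.0109, -0.0048, 0.0003]]
```

View pics/s5.png

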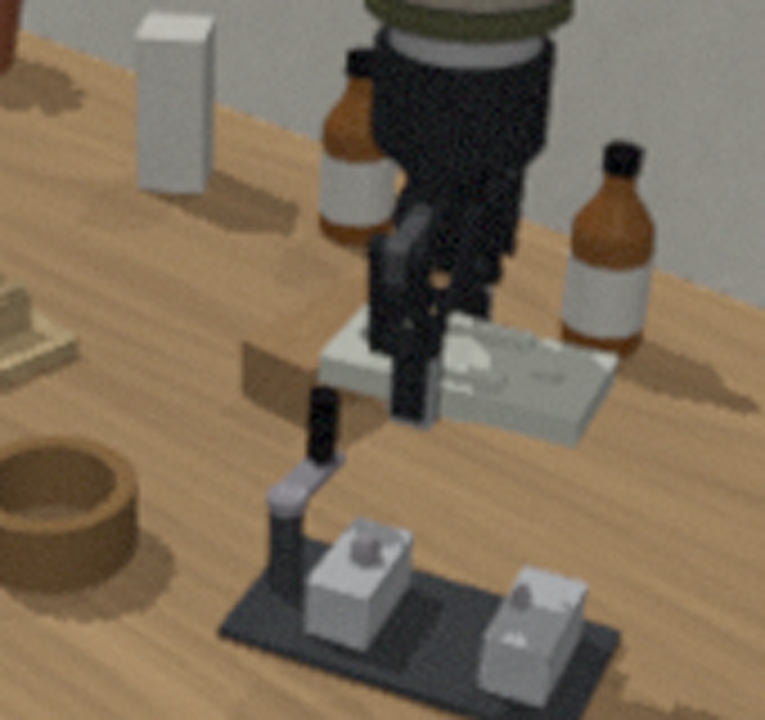

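View pics/w5.png

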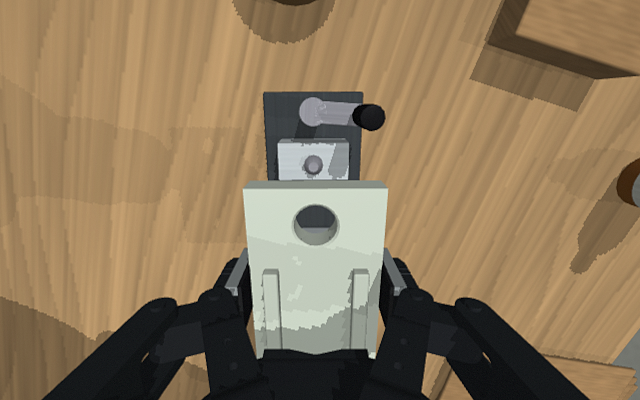

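The plate is off the pins and still level. The two bottles aren't listed, but I'll check where they stand before swinging past them.

```bash
python3 - <<'E'
from h import *
sc=dict(np.load('sc1.npz'))
for u,v in ((245,285),(336,318),(415,335)): print(np.round(onz(sc,u,v,0)))
print(np.round(onz(sc,242,238,130)))
plan((624.8,-101.3,140),11.3,start=((518.6,-197.4,138),106.4))
E
```

```text
[845. -95.   0.]
[853. 119.   0.]
[833. 279.   0.]
[833. -96. 130.]
from [ 518.6 -197.4  138. ] 106.4 d [106.2  96.1   2. ] rows 12 twist/row 0.1383
[[0.0052, 0.0108, -0.0002], [0.0066, 0.0099, -0.0002], [0.0079, 0.0089, -0.0002], [0.0091, 0.0077, -0.0002], [0.0101, 0.0064, -0.0002], [0.0108, 0.005, -0.0002], [0.0114, 0.0034, -0.0002], [0.0118, 0.0018, -0.0002], [0.0119, 0.0002, -0.0002], [0.0118, -0.0015, -0.0002], [0.0115, -0.0031, -0.0002], [0.011, -0.0046, -0.0002]]
```

```bash
python3 -m crank '{"slide":[[0.005,0.011,0],[0.007,0.01,0],[0.008,0.009,0],[0.009,0.008,0],[0.01,0.0065,0],[0.011,0.005,0],[0.0115,0.0035,0],[0.012,0.002,0]],"twist":[0.138,0.138,0.138,0.138,0.138,0.138,0.138,0.138]}'
python3 -m crank '{"slide":[[0.012,0,0],[0.012,-0.0015,0],[0.0115,-0.003,0],[0.011,-0.0045,0],[0,0,0.03],[0,0,0],[0,0,0]],"twist":[0.138,0.138,0.138,0.138,0,0,0]}'
python3 - <<'E'
from h import *
s,R,p=pose(); print(s['time'],p,s['tcp_rot'],s['joint_pos'])
w=snap('wrist'); save(w,'w6.png'); sd=snap('side'); save(sd,'s6.png',(240,90,430,290),4)
plan((624.8,-101.3,27),11.3)
E
```

```text
time: 6.2
tool_pos: [588.6, -131.8, 134.7]
tcp_rot: [-179.8, 0.1, 42.8]
ft_force: [-0.2, -0.1, -2.1]
finger_gap: 59.5
time: 6.9
tool_pos: [623.0, -99.9, 104.7]
tcp_rot: [-179.9, 0.3, 11.5]
ft_force: [0.5, -1.6, -1.7]
finger_gap: 59.4
6.9 [623.02330073 -99.93248759 104.73319714] [-179.8643957     0.29855198   11.53893515] [-1.37639299e+01  1.75832251e+01  8.71625137e+01 -5.16943714e-03
  7.55821280e+01  6.46987898e+01]
from [ 625.  -100.6  107.5] 11.51 d [ -0.2  -0.7 -80.5] rows 2 twist/row 0.0018
[[-0.0002, 0.0003, 0.0402], 'x', 2]
```

View pics/s6.png

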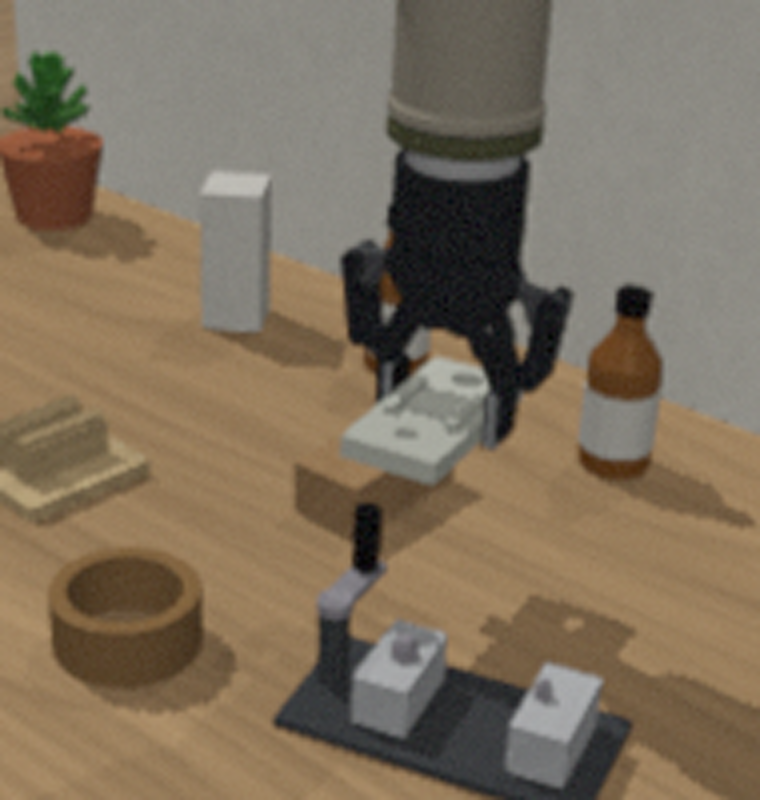

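View pics/w6.png

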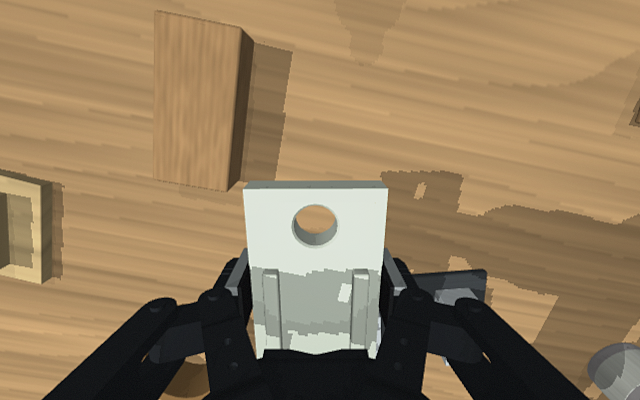

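The plate's small-hole end points at the latch arm, clear of the carton. I'll lower it beside the arm.

```bash
python3 -m crank '{"slide":[[0,0,0.03],[0,0,0.03],[0,0,0.02],[0,0,0],[0,0,0]],"twist":[0,0,0,0,0]}'
python3 - <<'E'
from h import *
s,R,p=pose(); print(s['time'],p,s['tcp_rot'],s['joint_pos'])
sd=snap('side'); save(sd,'s7.png',(280,130,430,290),5); sc=snap('scene'); save(sc,'sc7.png',(220,140,350,235),6)
E
```

```text
time: 7.5
tool_pos: [625.7, -100.7, 28.4]
tcp_rot: [180.0, -0.0, 11.5]
ft_force: [0.4, 0.4, -1.1]
finger_gap: 59.3
7.5 [ 625.66475129 -100.65918281   28.42219878] [ 1.79983199e+02 -3.47382955e-02  1.14978945e+01] [-1.37736297e+01  2.26244550e+01  8.95103720e+01 -3.92030790e-04
  6.78265868e+01  6.47286287e+01]
```

View pics/s7.png

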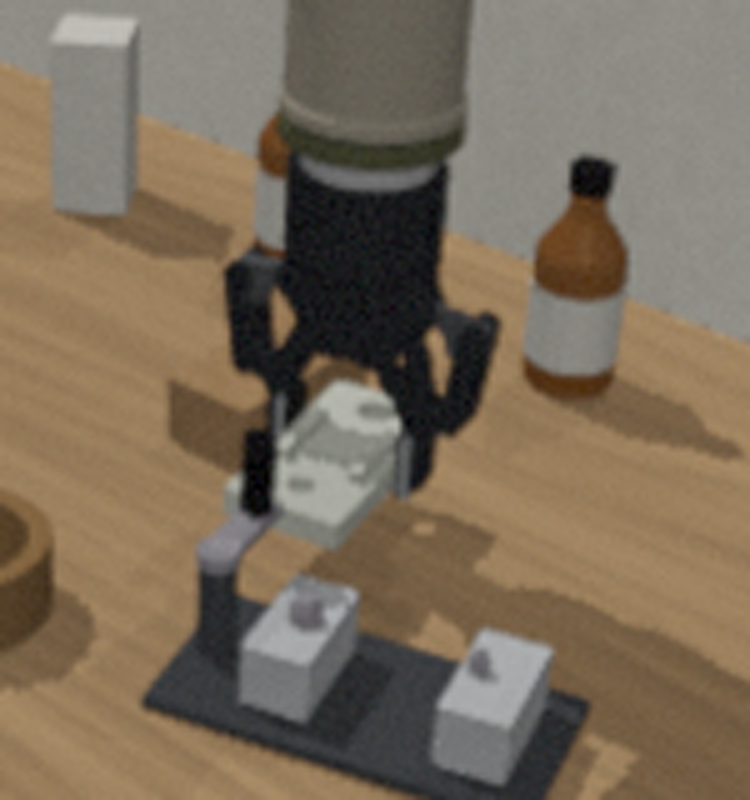

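View pics/sc7.png

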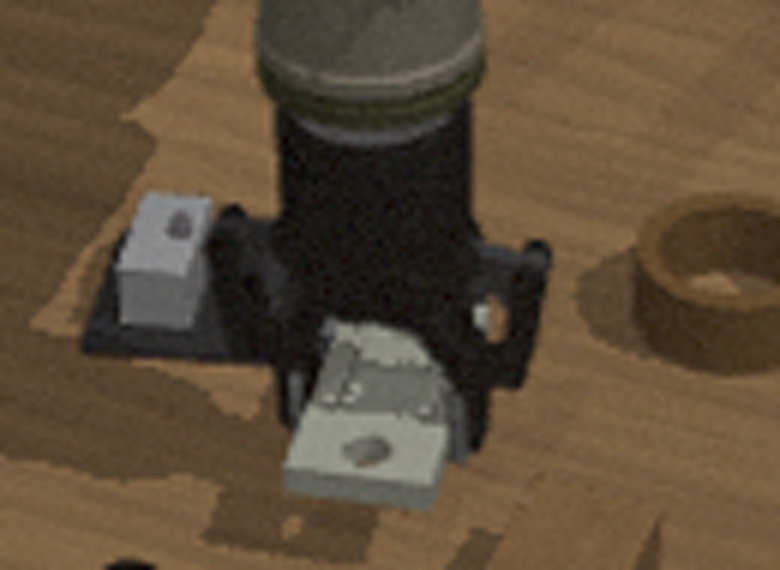

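```bash
python3 -m crank '{"slide":[[-0.008,0,0],[-0.008,0,0],[-0.007,0,0],[0,0,0],[0,0,0]],"twist":[0,0,0,0,0]}'
python3 - <<'E'
from h import *
s,R,p=pose(); print(s['time'],p,s['tcp_rot'],s['ft_force'])
sd=snap('side'); save(sd,'s8.png',(300,170,390,280),7)
E
```

```text
time: 8.1
tool_pos: [602.5, -105.1, 27.5]
tcp_rot: [180.0, -0.0, 11.5]
ft_force: [0.1, 0.1, -1.7]
finger_gap: 59.4
8.1 [ 602.47915702 -105.08903483   27.47253022] [ 1.79997750e+02 -1.01562011e-02  1.14839684e+01] [ 0.1446594   0.127666   -1.73817843]
```

View pics/s8.png

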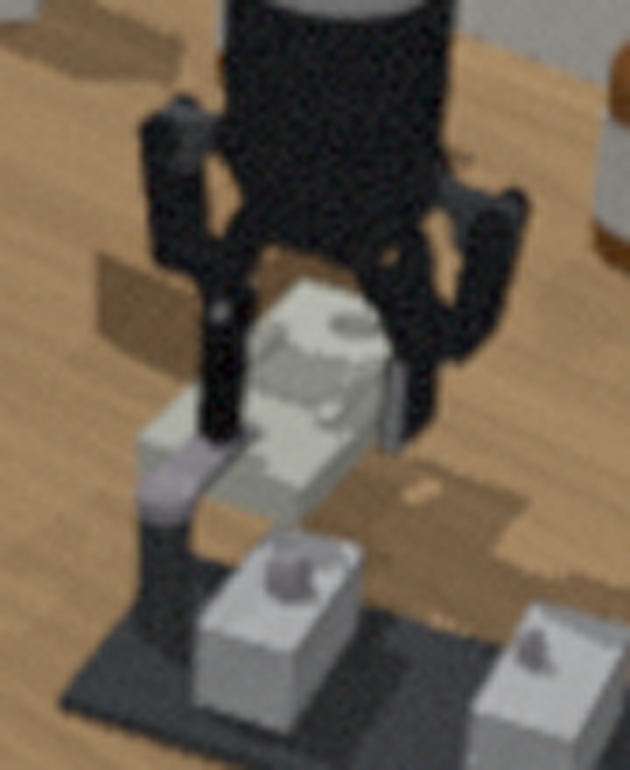

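The arm tip now lies over the plate's end (knob at (220,430) in the crop), with only the plate's weight on the wrist. I'll start the pivot arc about the arm tip, going to about 30° first.

```bash
python3 -m crank '{"slide":[[0,0,-0.0035],[0,0,-0.0105],[-0.0015,0,-0.0105],[-0.0035,0,-0.01],[0,0,0]],"twist":[0,0,0,0,0]}' 0.6 20
python3 - <<'E'
from h import *
s,R,p=pose(); print(s['time'],p,s['tcp_rot'],s['ft_force'])
sd=snap('side'); save(sd,'s9.png',(290,150,390,280),6); w=snap('wrist'); save(w,'w9.png')
E
```

```text
time: 8.65
tool_pos: [598.9, -106.3, 64.1]
tcp_rot: [179.9, -0.2, 11.5]
ft_force: [0.6, 0.2, -3.7]
finger_gap: 59.2
8.65 [ 598.89814339 -106.26841522   64.14349034] [ 1.79927126e+02 -1.69042996e-01  1.15008145e+01] [ 0.58974473  0.20855956 -3.66767143]
```

View pics/s9.png

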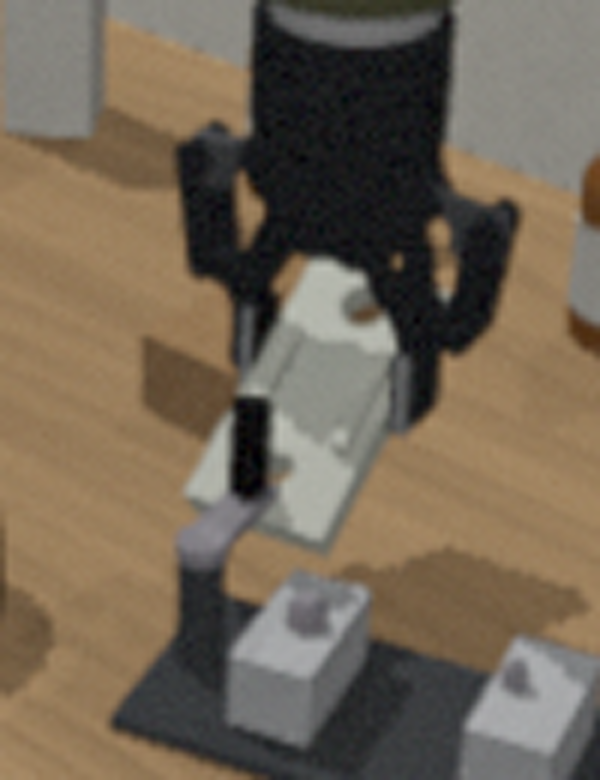

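View pics/w9.png

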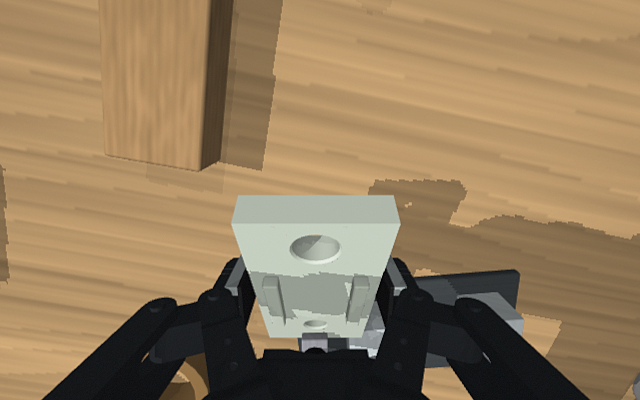

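The pivot works: the plate is tilted about 28° in the grip and the contact adds only about 2 N. I'll continue the arc.

```bash
python3 -m crank '{"slide":[[-0.005,0,-0.0093],[-0.0065,0,-0.0083],[-0.008,0,-0.007],[-0.009,0,-0.0055],[0,0,0]],"twist":[0,0,0,0,0]}' 0.6 20
python3 - <<'E'
from h import *
s,R,p=pose(); print(s['time'],p,s['tcp_rot'],s['ft_force'])
sd=snap('side'); save(sd,'s10.png',(290,130,390,260),6); w=snap('wrist'); save(w,'w10.png')
E
```

```text
time: 9.25
tool_pos: [569.5, -112.1, 93.3]
tcp_rot: [180.0, -0.1, 11.5]
ft_force: [0.5, 0.4, -2.0]
finger_gap: 59.3
9.25 [ 569.54300903 -112.07833064   93.31903012] [ 1.79955779e+02 -7.58979717e-02  1.14806340e+01] [ 0.52588725  0.40483767 -2.04113634]
```

View pics/s10.png

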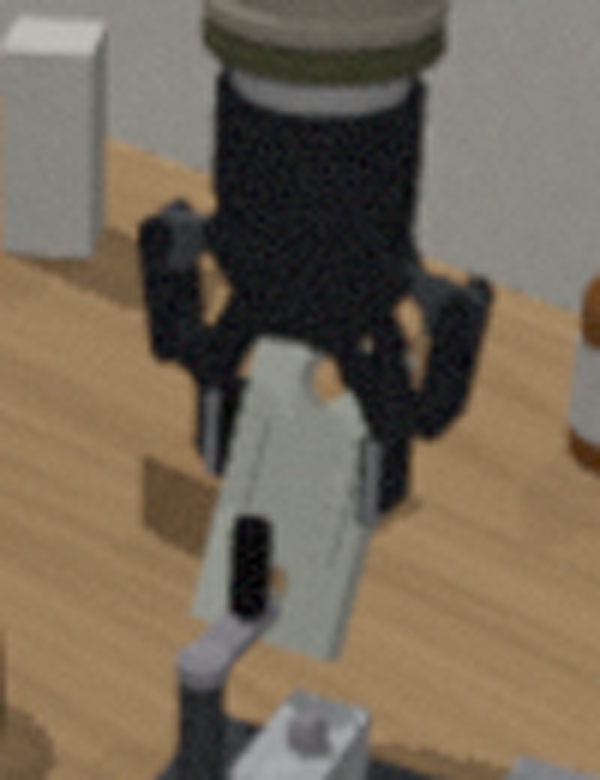

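View pics/w10.png

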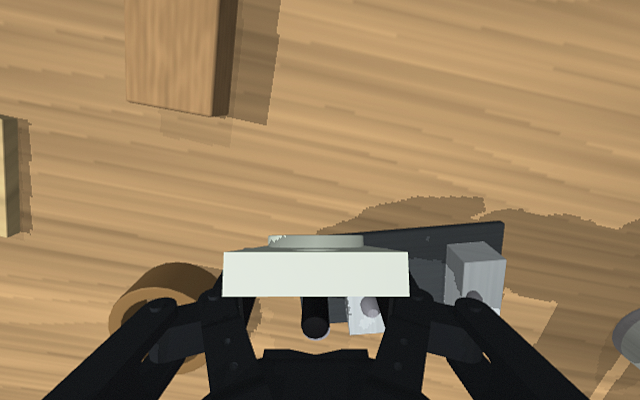

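The tilt is now about 70°, with the large-hole end facing the camera and the collar behind. I'll go on to vertical.

```bash
python3 -m crank '{"slide":[[-0.0098,0,-0.0039],[-0.0103,0,-0.0021],[-0.003,0,0],[0,0,0]],"twist":[0,0,0,0]}' 0.6 20
python3 - <<'E'
from h import *
s,R,p=pose(); print(s['time'],p,s['tcp_rot'],s['ft_force'])
sd=snap('side'); save(sd,'s11.png',(290,130,390,260),6); w=snap('wrist'); save(w,'w11.png')
E
```

```text
time: 9.75
tool_pos: [549.0, -116.2, 99.0]
tcp_rot: [179.9, -0.3, 11.5]
ft_force: [6.9, 1.5, -4.6]
finger_gap: 59.5
9.75 [ 548.9578456  -116.2300694    98.95129552] [179.94044815  -0.25920221  11.50186767] [ 6.89768985  1.48699874 -4.63708142]
```

View pics/s11.png

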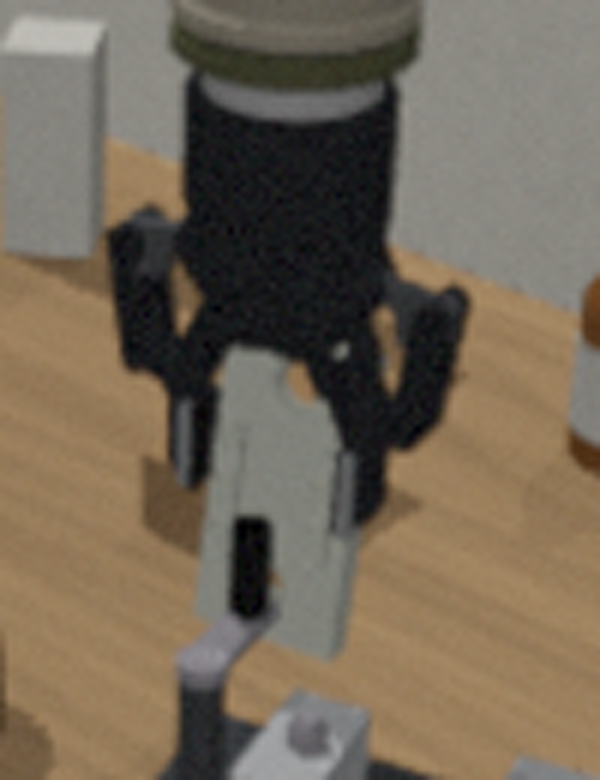

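View pics/w11.png

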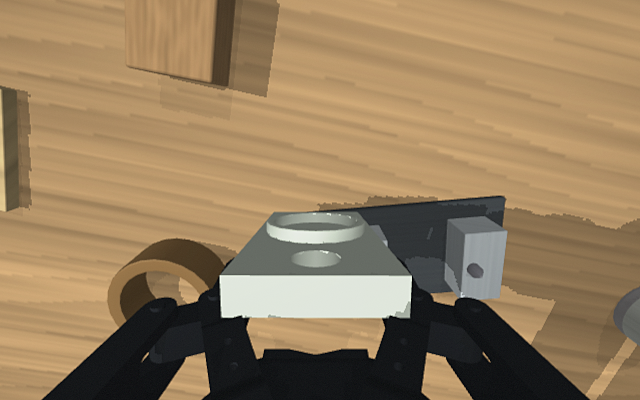

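```bash
cat >> h.py <<'E'
def pnp(s,obj,img):
    K=np.array([[s['fx'],0,s['cx']],[0,s['fy'],s['cy']],[0,0,1.]],float)
    ok,rv,tv=cv2.solvePnP(np.array(obj,float),np.array(img,float),K,None,flags=cv2.SOLVEPNP_SQPNP)
    ok,rv,tv=cv2.solvePnP(np.array(obj,float),np.array(img,float),K,None,rv,tv,True,flags=cv2.SOLVEPNP_ITERATIVE)
    pr=cv2.projectPoints(np.array(obj,float),rv,tv,K,None)[0][:,0]
    H=np.array(s['hand_eye']); Rt=H[:3,:3]@cv2.Rodrigues(rv)[0]; t=H[:3,:3]@tv[:,0]+H[:3,3]
    return Rt,t,np.abs(pr-np.array(img)).max()
E
python3 - <<'E'
from h import *
w=snap('wrist'); save(w,'w11c.png',(200,190,430,335),3.4); np.savez('w11.npz',**w)
E
```

```text
(no output)
```

View pics/w11c.png

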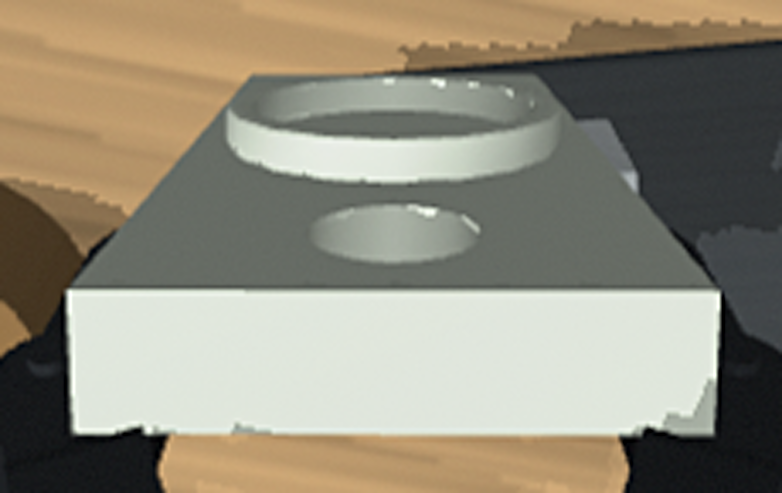

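```bash
python3 - <<'E'
from h import *
w=dict(np.load('w11.npz'))
obj=[(60,30,-7),(60,-30,-7),(60,30,7),(60,-30,7),(43,0,-7),(-60,30,-7),(-60,-30,-7)]
img=[(219.4,275),(411.8,275),(222.1,317.6),(410.3,317.9),(316.5,258.8),(274.1,212),(357.4,212)]
for n in (5,7):
    R,t,e=pnp(w,obj[:n],img[:n]); print(np.round(R,3),np.round(t,1),e,'phi',np.degrees(np.arctan2(-R[2,0],R[0,0])))
    print('grip pt in plate', np.round(R.T@(np.array([0,0,-19])-t),1))
E
```

```text
[[ 0.206 -0.021 -0.978]
 [-0.03  -0.999  0.015]
 [-0.978  0.026 -0.207]] [ 9.   2.4 -4.9] 0.38156020359119225 phi 78.10323868775792
grip pt in plate [12.   2.2 11.7]
[[ 0.186 -0.002 -0.983]
 [-0.001 -1.     0.002]
 [-0.983  0.    -0.186]] [10.1  0.9 -4.6] 0.8089980997112889 phi 79.26627542294736
grip pt in plate [12.3  0.9 12.6]
```

At about 79° the plate has also slid 12 mm towards tool +x, because the knob touches near the grip (7 N). I'll back off outward, then lift and carry it to the rest, where I can let it stand and re-centre the grip.

```bash
python3 -m crank '{"slide":[[0.008,0,0],[0.012,0,0],[0.012,0,0],[0,0,-0.02],[0,0,-0.03],[0,0,-0.03],[0,0,0]],"twist":[0,0,0,0,0,0,0]}' 0.6 35
python3 - <<'E'
from h import *
s,R,p=pose(); print(s['time'],p,s['tcp_rot'],s['ft_force'])
w=snap('wrist'); save(w,'w12.png')
plan((550,95,180),87.5)
E
```

```text
time: 10.6
tool_pos: [581.5, -110.7, 183.3]
tcp_rot: [179.8, -0.4, 11.5]
ft_force: [0.0, -0.4, -1.6]
finger_gap: 58.8
10.6 [ 581.54989678 -110.7075587   183.34973598] [179.77753074  -0.3873615   11.5094035 ] [ 0.02651945 -0.39503951 -1.60409668]
from [ 580.4 -110.4  180.7] 11.5 d [-30.4 205.4  -0.7] rows 10 twist/row -0.1326
[[0.0011, -0.0207, 0.0001], [0.0038, -0.0204, 0.0001], [0.0065, -0.0197, 0.0001], [0.0091, -0.0187, 0.0001], [0.0115, -0.0173, 0.0001], [0.0136, -0.0157, 0.0001], [0.0156, -0.0137, 0.0001], [0.0173, -0.0115, 0.0001], [0.0186, -0.0091, 0.0001], [0.0197, -0.0066, 0.0001]]
```

View pics/w12.png

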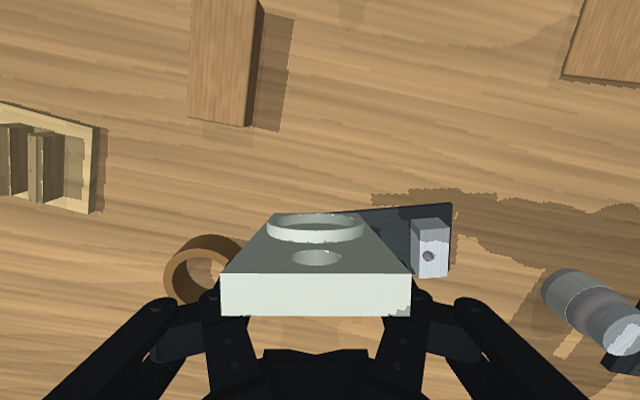

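The plate is held in the same attitude, with the end face at v 272–317 and the collar facing forward. I'll carry it over towards the rest.

```bash
python3 -m crank '{"slide":[[0.001,-0.0205,0],[0.004,-0.0205,0],[0.0065,-0.02,0],[0.009,-0.0185,0],[0.0115,-0.0175,0],[0.0135,-0.0155,0],[0.0155,-0.0135,0],[0.0175,-0.0115,0]],"twist":[-0.133,-0.133,-0.133,-0.133,-0.133,-0.133,-0.133,-0.133]}'
python3 -m crank '{"slide":[[0.0185,-0.009,0],[0.0195,-0.0065,0],[0,0,0],[0,0,0]],"twist":[-0.133,-0.133,0,0]}'
python3 - <<'E'
from h import *
s,R,p=pose(); print(s['time'],p,s['tcp_rot'],s['joint_pos'])
w=snap('wrist'); save(w,'w13.png'); np.savez('w13.npz',**w)
E
```

```text
time: 11.45
tool_pos: [553.0, 55.0, 175.8]
tcp_rot: [-179.8, 0.1, 72.8]
ft_force: [0.2, 0.2, -2.1]
finger_gap: 59.0
time: 11.85
tool_pos: [547.4, 95.0, 176.4]
tcp_rot: [-179.9, 0.0, 87.6]
ft_force: [0.3, 0.0, -2.9]
finger_gap: 59.1
11.85 [547.37280228  95.0485454  176.37482048] [-1.79866332e+02  4.50567538e-02  8.76450673e+01] [ 4.58194402e+00  2.58776278e+00  9.62242476e+01 -2.89136148e-02
  8.13261223e+01  6.94132417e+00]
```

View pics/w13.png

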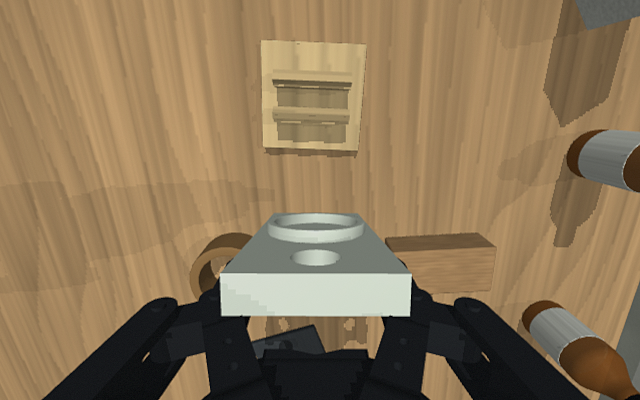

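The rest is in view: foot corners near (262,41), (366,44), (358,148) and (265,146), cheeks near v 80 and 115. I'll zoom in and measure.

```bash
python3 - <<'E'
from h import *
w=dict(np.load('w13.npz')); save(w,'w13c.png',(250,30,380,165),4.4)
E
```

```text
(no output)
```

View pics/w13c.png

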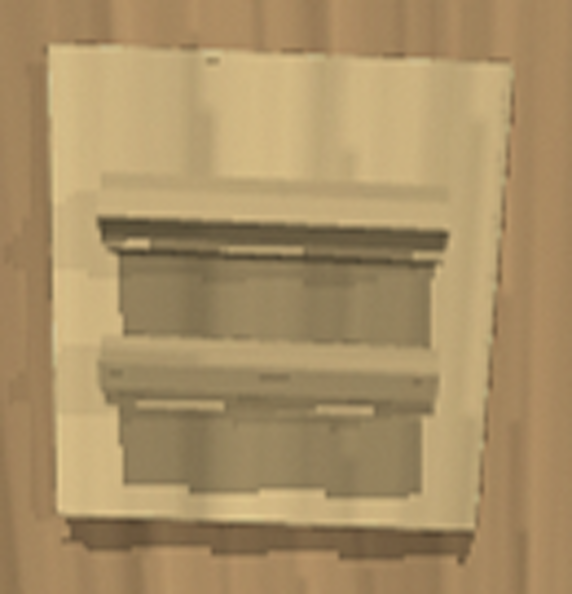

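```bash
python3 - <<'E'
from h import *
w=dict(np.load('w13.npz')); f=lambda x,y:(250+x/4.4,30+y/4.4)
P=np.array([onz(w,*f(x,y),12) for x,y in ((48,45),(512,62),(475,528),(58,515))]); print(np.round(P,1),P.mean(0))
for i in range(4): d=P[(i+1)%4]-P[i]; print(round(np.linalg.norm(d),1),round(np.degrees(np.arctan2(d[1],d[0])),1))
for n,x,y in (('far L',98,217),('far R',447,232),('nearL in',100,338),('nearR in',438,350),('nearL out',100,368),('nearR',437,378)): print(n,np.round(onz(w,*f(x,y),43),1))
for n,x,y in (('far in floor L',120,250),('R',432,262),('near out floor L',125,487),('R',420,497)): print(n,np.round(onz(w,*f(x,y),12),1))
E
```

```text
[[501.1 233.7  12. ]
 [599.5 226.6  12. ]
 [592.2 128.1  12. ]
 [493.9 135.   12. ]] [546.70792644 180.8510698   12.        ]
98.6 -4.1
98.8 -94.2
98.5 176.0
99.0 85.8
far L [513.1 197.   43. ]
far R [582.1 191.5  43. ]
nearL in [511.5 174.2  43. ]
nearR in [580.2 169.2  43. ]
nearL out [511.  168.4  43. ]
nearR [580.  163.7  43. ]
far in floor L [513.2 192.6  12. ]
R [582.3 187.4  12. ]
near out floor L [510.2 140.9  12. ]
R [579.3 135.9  12. ]
```

The rest is centred at (547,181) with its slot along −4.2°, a mouth about 23 mm wide and a floor centre near y = 181. The plate's lower end sits at about tool (−2, 1, +54), so I'll go over the slot.

```bash
python3 -m crank '{"slide":[[0.03,0,0],[0.035,0.001,0],[0.023,0.001,0.015],[0,0,0.025],[0,0,0.025],[0,0,0]],"twist":[0.01,0.01,0.01,0,0,0]}'
python3 -m crank '{"slide":[[0,0,0],[0,0,0]],"twist":[0,0]}'
python3 - <<'E'
from h import *
s,R,p=pose(); print(s['time'],p,s['tcp_rot'])
sd=snap('side'); save(sd,'s14.png',(205,90,305,230),5.5); sc=snap('scene'); save(sc,'sc14.png',(350,120,450,260),5.5)
plan((547.1,183.3,95),85.8)
E
```

```text
time: 12.5
tool_pos: [551.4, 181.2, 108.0]
tcp_rot: [-179.5, 0.2, 85.9]
ft_force: [-0.3, -0.6, -2.2]
finger_gap: 59.0
time: 12.7
tool_pos: [555.7, 182.4, 114.6]
tcp_rot: [179.9, -0.0, 85.9]
ft_force: [0.5, -0.2, -1.5]
finger_gap: 58.7
12.7 [555.66846256 182.3975552  114.57900224] [ 1.79874948e+02 -3.18194577e-02  8.59082369e+01]
from [555.8 182.7 114.9] 85.94 d [ -8.7   0.6 -19.9] rows 1 twist/row 0.0024
[[0.0, -0.0087, 0.0199], 'x', 1]
```

View pics/s14.png

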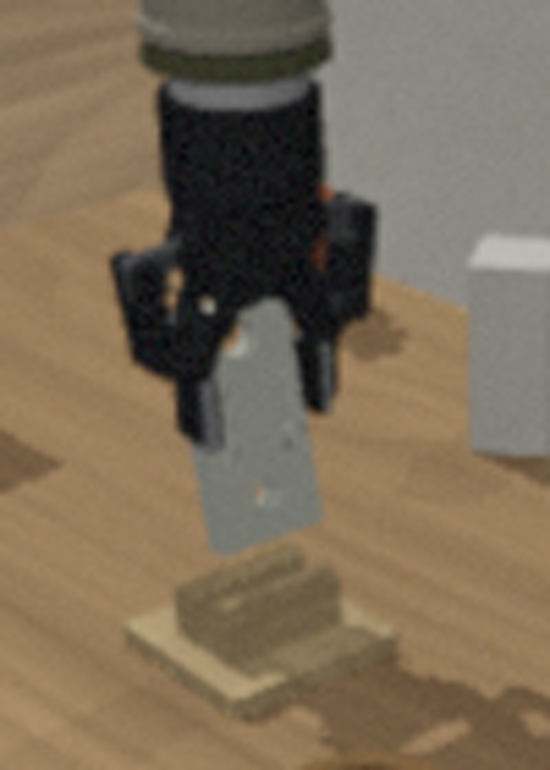

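View pics/sc14.png

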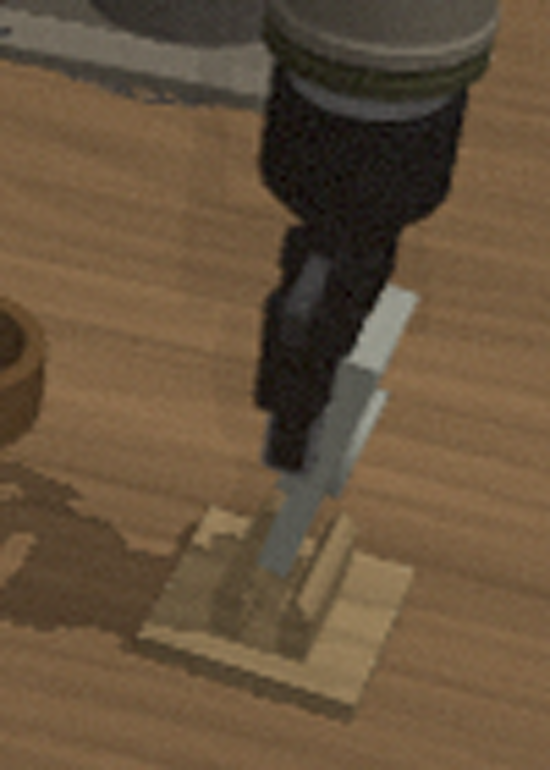

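The plate hangs 18 mm above the slot with its end over the gap in both views. I need to shift −8.7 mm along the slot and then lower into the mouth.

```bash
python3 -m crank '{"slide":[[0.0005,-0.009,0.008],[0,0,0.012],[0,0,0.006],[0,0,0.006],[0,0,0]],"twist":[0,0,0,0,0]}'
python3 - <<'E'
from h import *
s,R,p=pose(); print(s['time'],p,s['tcp_rot'],s['ft_force'])
sc=snap('scene'); save(sc,'sc15.png',(350,120,450,260),5.5);w=snap('wrist'); save(w,'w15.png')
E
```

```text
time: 13.3
tool_pos: [545.0, 182.5, 79.4]
tcp_rot: [-179.9, 0.1, 86.0]
ft_force: [1.4, -5.9, -3.3]
finger_gap: 59.2
13.3 [544.96180764 182.54037653  79.35402632] [-1.79932897e+02  1.42306861e-01  8.59731747e+01] [ 1.38672365 -5.88329746 -3.29527734]
```

View pics/sc15.png

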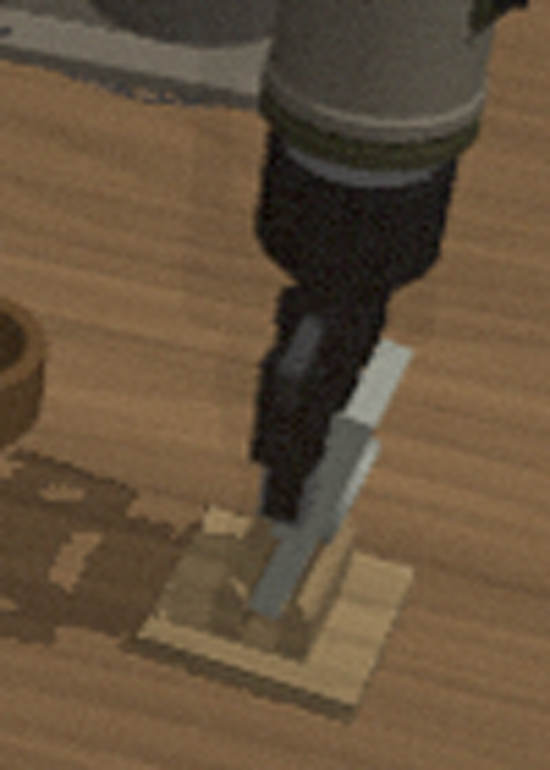

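View pics/w15.png

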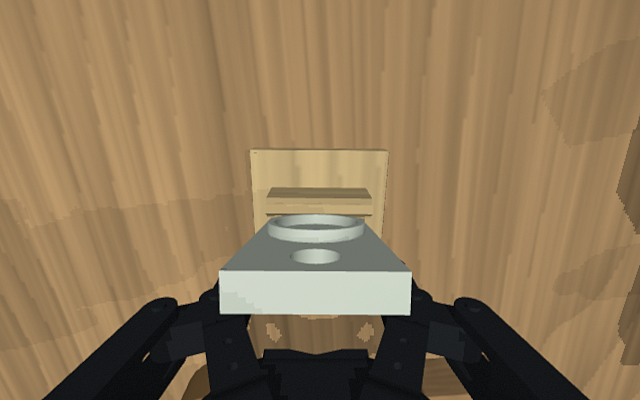

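The end is about 18 mm into the slot, with 6 N from the far cheek. I'll ease towards −x while lowering to straighten it.

```bash
python3 -m crank '{"slide":[[-0.003,0,0],[-0.003,0,0.003],[-0.003,0,0.003],[0,0,0.002],[0,0,0]],"twist":[0,0,0,0,0]}' 0.6 20
python3 - <<'E'
from h import *
s,R,p=pose(); print(s['time'],p,s['tcp_rot'],s['ft_force'])
w=snap('wrist'); save(w,'w16.png',(200,130,430,335),3.4); np.savez('w16.npz',**w)
E
```

```text
time: 13.9
tool_pos: [546.4, 178.6, 74.4]
tcp_rot: [179.8, -0.4, 86.0]
ft_force: [1.9, 13.0, 2.5]
finger_gap: 58.9
13.9 [546.35322026 178.61035698  74.36420998] [179.79447622  -0.39445577  86.00439385] [ 1.89530353 12.98119092  2.47330466]
```

View pics/w16.png

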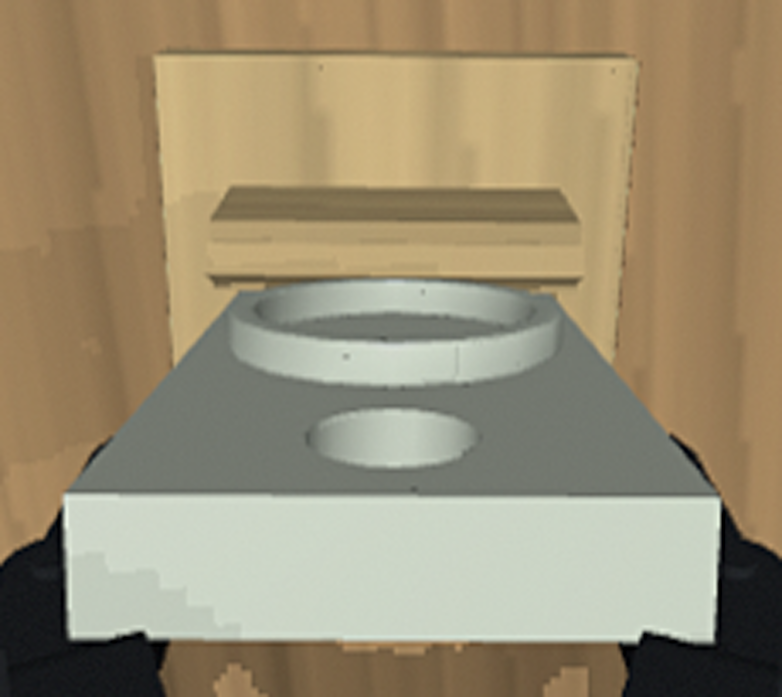

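```bash
python3 - <<'E'
from h import *
w=dict(np.load('w16.npz'))
obj=[(60,30,-7),(60,-30,-7),(60,30,7),(60,-30,7),(43,0,-7),(-60,30,-7),(-60,-30,-7)]
f=lambda x,y:(200+x/3.4,130+y/3.4)
img=[f(66,494),f(719,495),f(70,638),f(714,641),f(393,437)]
R,t,e=pnp(w,obj[:5],img); print(np.round(R,3),np.round(t,1),e,'phi',np.degrees(np.arctan2(-R[2,0],R[0,0])))
print('low end',np.round(t-60*R[:,0],1))
s=status.sense(); print(s['time'],s['tool_pos'],s['ft_force'],s['wrist_torque'])
sd=snap('side'); save(sd,'s16.png',(205,90,305,230),5.5); sc=snap('scene'); save(sc,'sc16.png',(350,120,450,260),5.5)
E
```

```text
[[ 0.201 -0.004 -0.98 ]
 [-0.009 -1.     0.002]
 [-0.98   0.009 -0.201]] [ 9.4 -0.1 -5. ] 0.23036025462130283 phi 78.42184749324053
low end [-2.6  0.5 53.8]
13.95 [546.31035322 178.57284746  74.32011733] [ 1.418446   13.29658867  2.4767382 ] [ 3.04628636 -0.33880718 -0.20346005]
```

View pics/sc16.png

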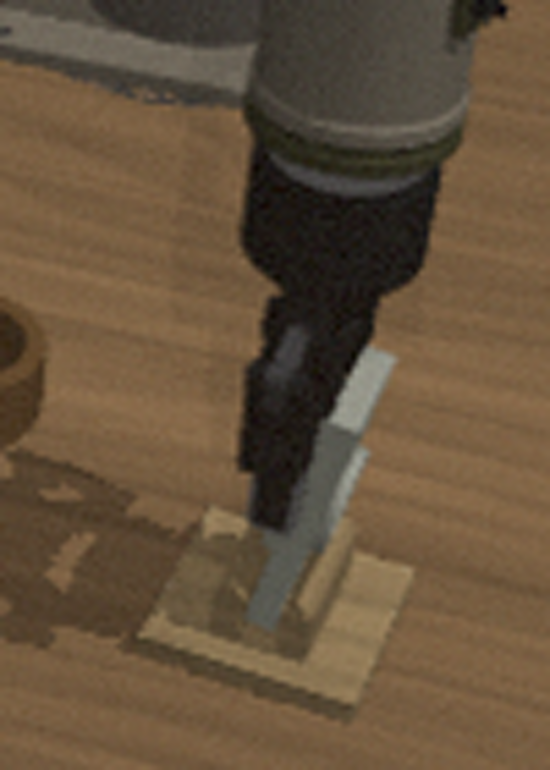

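View pics/s16.png

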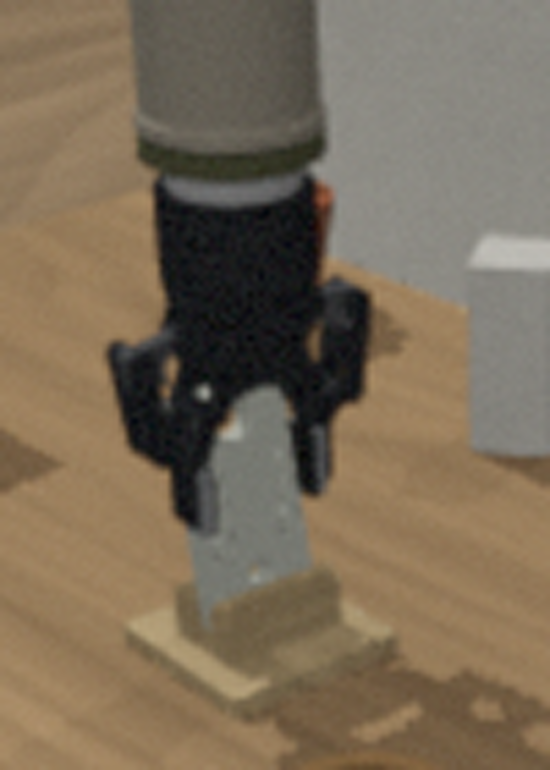

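The pose fit gives the same 78° tilt, although the slot pushes with 13 N. The plate's top end is jammed against the finger linkages near the palm, which also explains the earlier slide. So I need a higher grip on the standing plate, with a shorter end above the pads. I'll relieve the push, lower as far as it goes, and let the plate stand in the slot.

```bash
python3 -m crank '{"slide":[[0.003,0,0.001],[0.002,0,0.002],[0,0,0.002],[0,0,0]],"twist":[0,0,0,0]}' 0.6 20
python3 - <<'E'
from h import *
s,R,p=pose(); print(s['time'],p,s['tcp_rot'],s['ft_force'])
w=snap('wrist'); save(w,'w17.png',(200,130,430,335),3.4); np.savez('w17.npz',**w)
E
```

```text
time: 14.45
tool_pos: [547.1, 180.5, 72.6]
tcp_rot: [179.8, -0.1, 86.0]
ft_force: [-12.7, -4.8, 32.9]
finger_gap: 59.2
14.45 [547.06681383 180.50079052  72.56701803] [ 1.79790373e+02 -8.50592894e-02  8.59814897e+01] [-12.7118471   -4.781232    32.92867514]
```

View pics/w17.png

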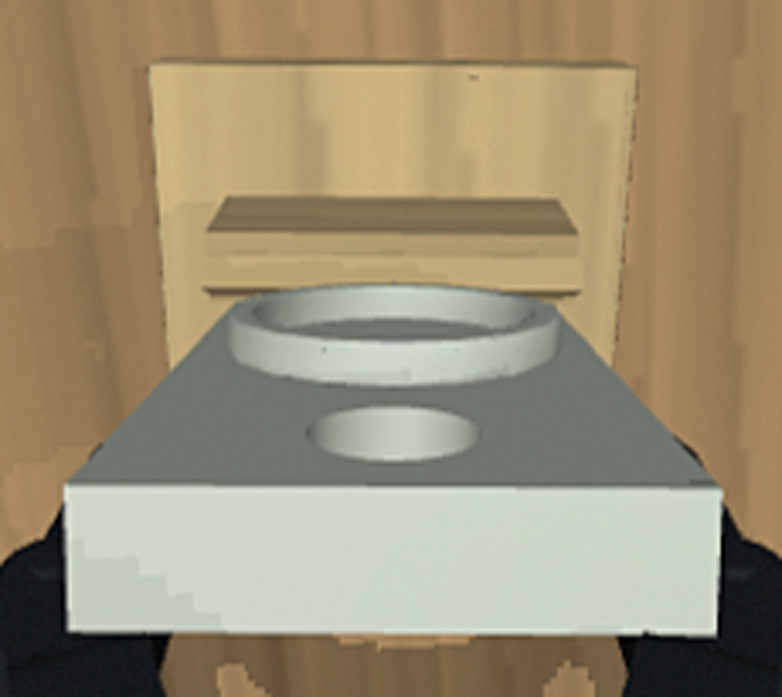

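There's 33 N vertically, so it is wedged about 7 mm above the floor. I'll back off a little, then open just enough to let it settle the last few millimetres, guided by the slot.

```bash
python3 -m crank '{"slide":[[0,0,-0.002],[0,0,0]],"twist":[0,0]}' 0.6 20
python3 -m crank '{"slide":[[0,0,0],[0,0,0],[0,0,0]],"twist":[0,0,0]}' 0.22
python3 - <<'E'
from h import *
s,R,p=pose(); print(s['time'],p,s['tcp_rot'],s['ft_force'],s['finger_gap'])
w=snap('wrist'); save(w,'w18.png',(200,130,430,335),3.4); np.savez('w18.npz',**w)
sd=snap('side'); save(sd,'s18.png',(205,90,305,230),5.5)
E
```

```text
time: 14.7
tool_pos: [546.9, 180.3, 72.7]
tcp_rot: [179.8, -0.1, 86.0]
ft_force: [-3.9, -3.1, 16.9]
finger_gap: 58.8
time: 15.0
tool_pos: [545.3, 179.6, 69.7]
tcp_rot: [180.0, 0.0, 86.0]
ft_force: [1.1, -3.5, 0.5]
finger_gap: 66.5
15.0 [545.28412421 179.58617168  69.67936446] [1.79997015e+02 1.73971460e-02 8.59745696e+01] [ 1.05401363 -3.54346466  0.52634479] 66.45003722597744
```

View pics/w18.png

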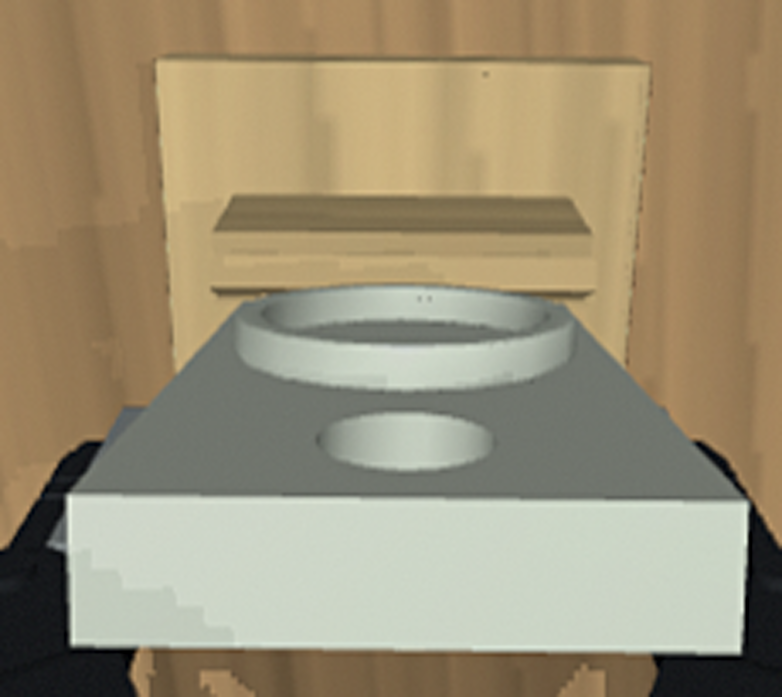

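View pics/s18.png

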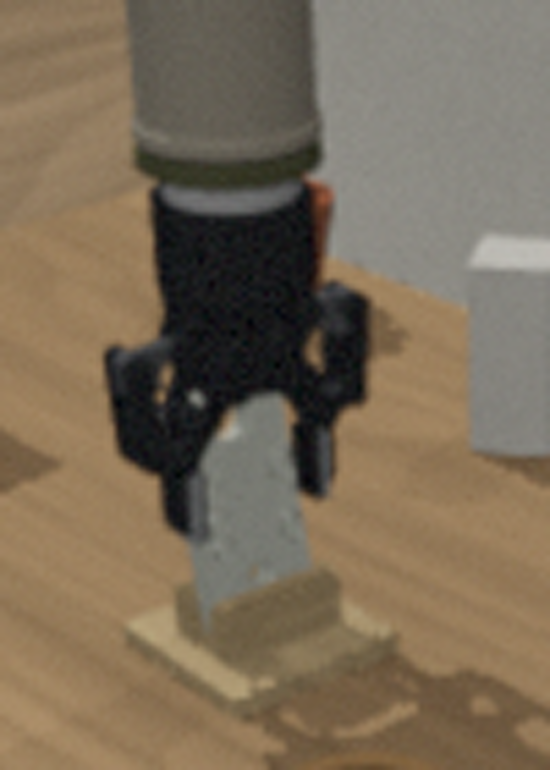

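```bash
python3 - <<'E'
from h import *
w=dict(np.load('w18.npz'))
obj=[(60,30,-7),(60,-30,-7),(60,30,7),(60,-30,7),(43,0,-7)]
f=lambda x,y:(200+x/3.4,130+y/3.4)
img=[f(68,495),f(748,500),f(71,647),f(742,652),f(407,441)]
R,t,e=pnp(w,obj[:5],img); print(np.round(t,1),e,'phi',np.degrees(np.arctan2(-R[2,0],R[0,0])))
print('low end',np.round(t-60*R[:,0],1))
E
python3 -m crank '{"slide":[[0,0,-0.002],[0,0,-0.003],[0,0,-0.003],[0,0,0]],"twist":[0,0,0,0]}' 0.15
python3 - <<'E'
from h import *
s,R,p=pose(); print(s['time'],p,s['tcp_rot'],s['ft_force'],s['finger_gap'])
w=snap('wrist'); save(w,'w19.png',(200,130,430,335),3.4); np.savez('w19.npz',**w)
sc=snap('scene'); save(sc,'sc19.png',(350,120,450,260),5.5)
E
```

```text
[10.   1.1 -8.5] 0.3383698041754428 phi 77.29974348750261
low end [-3.2  1.5 50. ]
time: 15.5
tool_pos: [545.7, 180.4, 78.7]
tcp_rot: [179.9, -0.0, 86.0]
ft_force: [0.3, -0.1, 0.6]
finger_gap: 72.6
15.5 [545.6809683  180.42370321  78.66907056] [ 1.79939087e+02 -4.28643043e-02  8.60089527e+01] [ 0.3130065  -0.07820093  0.64450664] 72.62299700588856
```

View pics/w19.png

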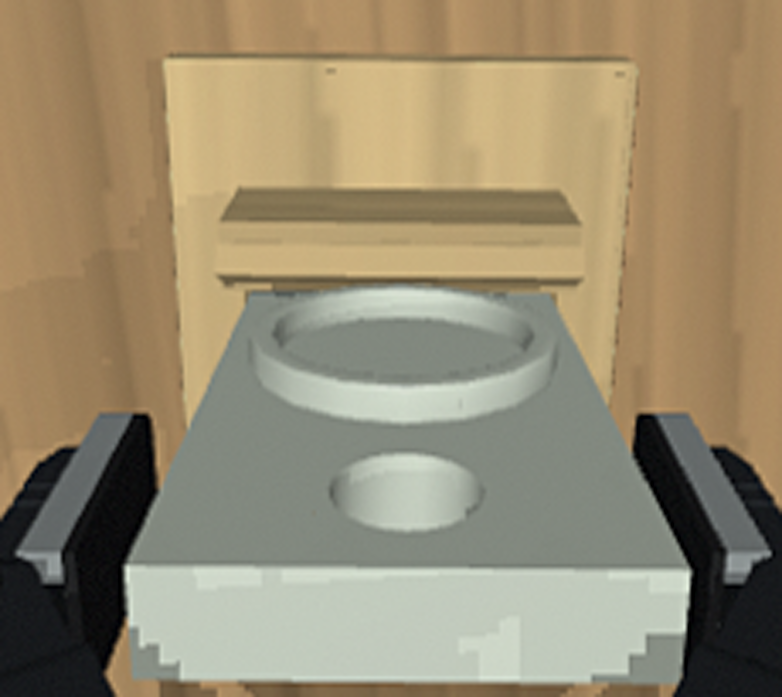

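View pics/sc19.png

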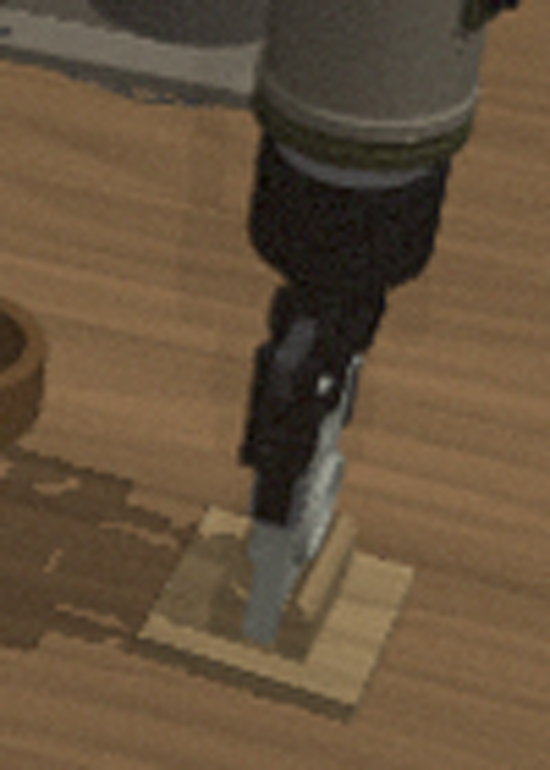

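The plate has settled into the slot and stands nearly upright, free of the fingers. I'll measure its pose for the higher grip.

```bash
python3 - <<'E'
from h import *
w=dict(np.load('w19.npz'))
obj=[(60,30,-7),(60,-30,-7),(60,30,7),(60,-30,7),(43,0,-7)]
f=lambda x,y:(200+x/3.4,130+y/3.4)
img=[f(126,566),f(690,570),f(131,680),f(684,683),f(407,491)]
R,t,e=pnp(w,obj,img); print(np.round(R,3),np.round(t,1),e,'phi',np.degrees(np.arctan2(-R[2,0],R[0,0])))
print('low end',np.round(t-60*R[:,0],1),'top',np.round(t+60*R[:,0],1))
s,Rr,p=pose(); print('world mid',Rr@t+p, 'low',Rr@(t-60*R[:,0])+p)
for q in (20,25,30,35): print(q,np.round(t+q*R[:,0],1),np.round(Rr@(t+q*R[:,0])+p,1))
E
```

```text
[[ 0.08  -0.001 -0.997]
 [-0.009 -1.     0.001]
 [-0.997  0.009 -0.08 ]] [1.5 1.6 6.9] 0.4993645965100484 phi 85.43683662093576
low end [-3.3  2.2 66.7] top [  6.2   1.1 -52.9]
world mid [547.09226533 181.56460311  71.26645447] low [547.31571438 176.78672553  11.45740869]
20 [  3.    1.5 -13.1] [547.  183.2  91.2]
25 [  3.4   1.4 -18. ] [547.  183.6  96.2]
30 [  3.8   1.4 -23. ] [547.  184.  101.2]
35 [  4.2   1.3 -28. ] [547.  184.4 106.2]
```

It stands at 85.4° with its centre at (547,181.6,71), as expected. I'll raise to grip at plate x of about +30, centre on it and close.

```bash
python3 -m crank '{"slide":[[0.004,0.0015,-0.005],[0,0,0]],"twist":[0,0]}' 0.15
python3 -m crank '{"slide":[[0,0,0],[0,0,0],[0,0,0],[0,0,0],[0,0,0]],"twist":[0,0,0,0,0]}' 0.6 20
python3 - <<'E'
from h import *
s,R,p=pose(); print(s['time'],p,s['tcp_rot'],s['ft_force'],s['finger_gap'])
w=snap('wrist'); save(w,'w20.png',(200,130,430,335),3.4); np.savez('w20.npz',**w)
E
```

```text
time: 15.8
tool_pos: [547.7, 184.5, 83.8]
tcp_rot: [179.9, -0.0, 86.0]
ft_force: [0.1, 0.1, -0.4]
finger_gap: 72.5
time: 16.3
tool_pos: [547.4, 184.0, 83.3]
tcp_rot: [180.0, -0.0, 86.0]
ft_force: [0.1, 1.2, 5.5]
finger_gap: 59.7
16.3 [547.37208637 183.99751015  83.32838714] [ 1.79955124e+02 -2.65360468e-02  8.59884853e+01] [0.07491309 1.22013197 5.4978999 ] 59.687911214115644
```

View pics/w20.png

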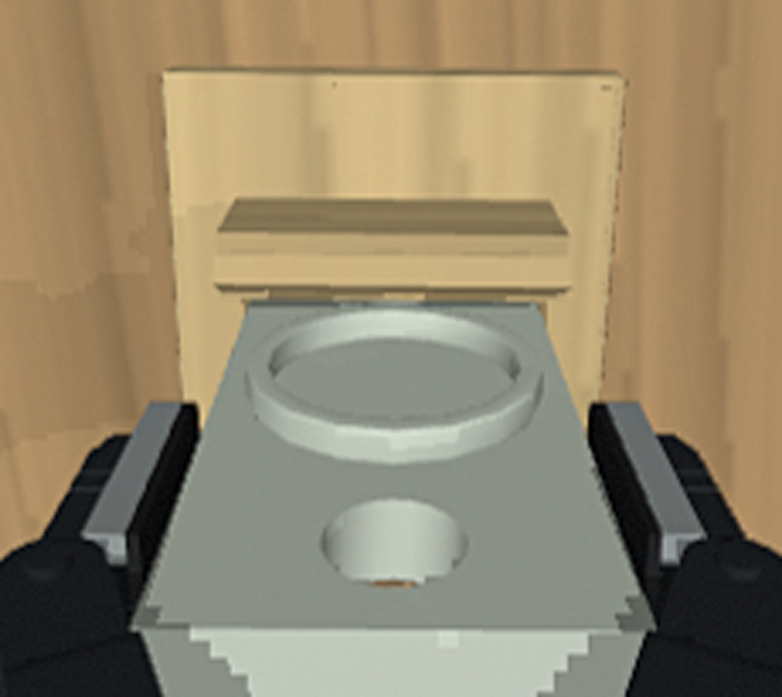

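The plate is now gripped in the upper part, centred on the pads. I'll raise it about 22 mm so the lower end stays just inside the slot mouth, then pivot it over the near cheek's edge in an arc towards −x.

```bash
python3 -m crank '{"slide":[[0,0,-0.006],[0,0,-0.008],[0,0,-0.008],[0,0,0],[0,0,0]],"twist":[0,0,0,0,0]}' 0.6 20
python3 - <<'E'
from h import *
s,R,p=pose(); print(s['time'],p,s['ft_force'],s['finger_gap'])
sc=snap('scene'); save(sc,'sc21.png',(350,120,450,260),5.5)
E
```

```text
time: 16.85
tool_pos: [547.5, 183.7, 105.5]
tcp_rot: [179.9, -0.0, 86.0]
ft_force: [0.6, 1.0, -1.6]
finger_gap: 59.7
16.85 [547.50878929 183.73370634 105.51513381] [ 0.60060624  0.96719008 -1.64106612] 59.701716246321716
```

View pics/sc21.png

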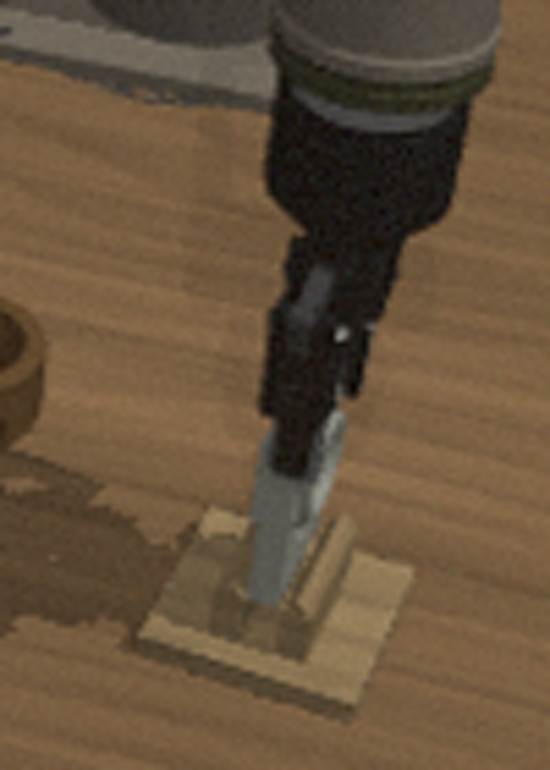

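The plate came up with the hand (1.6 N is its weight) and its end is still in the mouth. I'll start the arc.

```bash
python3 -m crank '{"slide":[[-0.007,0,0],[-0.014,0,0],[-0.014,0,0.0025],[-0.013,0,0.005],[0,0,0]],"twist":[0,0,0,0,0]}' 0.6 20
python3 - <<'E'
from h import *
s,R,p=pose(); print(s['time'],p,s['ft_force'],s['finger_gap'])
sc=snap('scene'); save(sc,'sc22.png',(340,130,440,260),5.5);w=snap('wrist'); save(w,'w22.png'); np.savez('w22.npz',**w)
E
```

```text
time: 17.4
tool_pos: [543.1, 133.4, 96.4]
tcp_rot: [-179.9, 0.1, 85.9]
ft_force: [-0.6, 0.7, -2.8]
finger_gap: 59.9
17.4 [543.05146801 133.41001591  96.36430458] [-0.64008897  0.72062674 -2.78465231] 59.89689075382141
```

View pics/sc22.png

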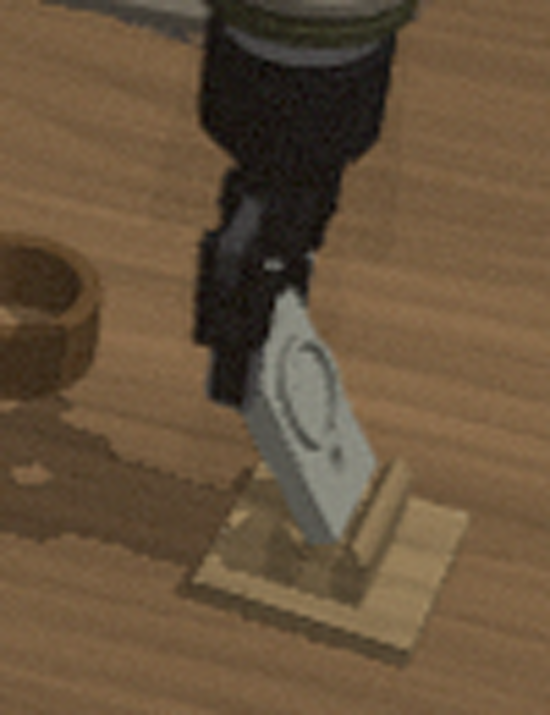

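View pics/w22.png

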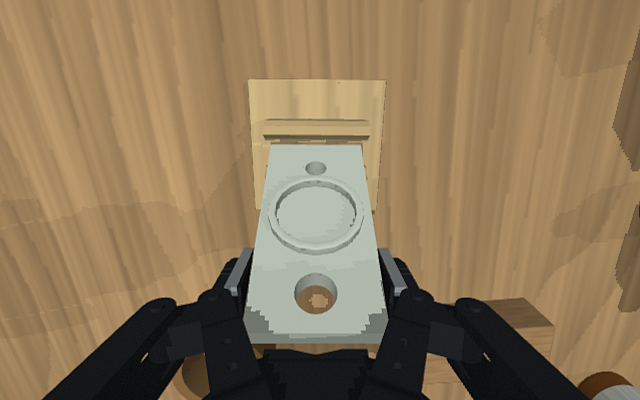

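The plate has pivoted about 35° past vertical, collar facing up, small hole at (315,168) and large hole at (316,294), with only 1–2 N on the wrist. I'll carry on.

```bash
python3 -m crank '{"slide":[[-0.012,0,0.007],[-0.0105,0,0.009],[-0.009,0,0.0105],[-0.007,0,0.012],[0,0,0]],"twist":[0,0,0,0,0]}' 0.6 20
python3 - <<'E'
from h import *
s,R,p=pose(); print(s['time'],p,s['ft_force'],s['finger_gap'])
sc=snap('scene'); save(sc,'sc23.png',(330,130,440,260),5.5);w=snap('wrist'); save(w,'w23.png'); np.savez('w23.npz',**w)
E
```

```text
time: 18.0
tool_pos: [539.5, 96.1, 56.4]
tcp_rot: [-179.8, 0.1, 85.9]
ft_force: [0.5, 1.0, -1.0]
finger_gap: 59.4
18.0 [539.52984365  96.09500757  56.36849812] [ 0.46434097  0.97437463 -1.03862814] 59.408447055223434
```

View pics/sc23.png

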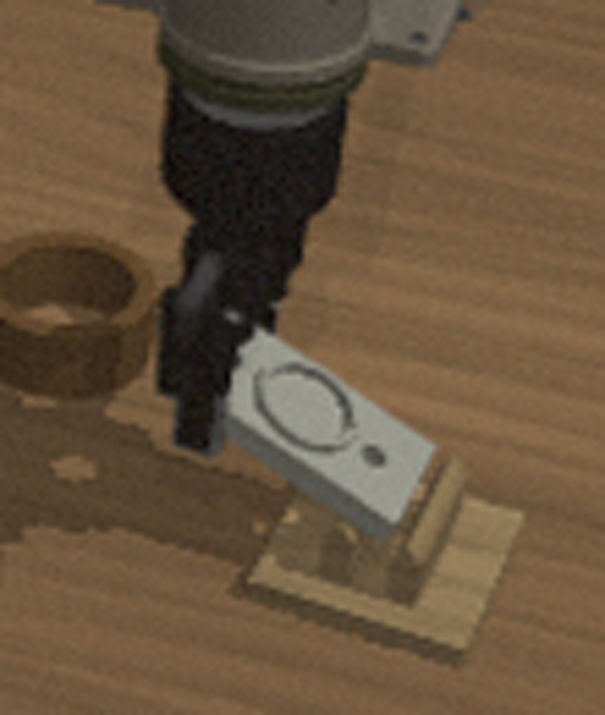

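View pics/w23.png

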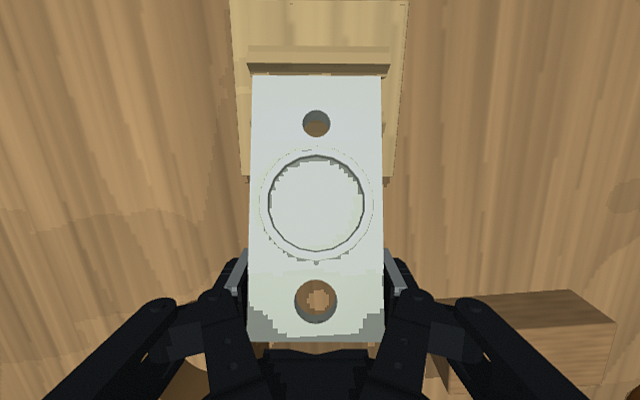

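```bash
python3 -m crank '{"slide":[[-0.005,0,0.013],[-0.0025,0,0.0135],[0,0,0.002],[0,0,0]],"twist":[0,0,0,0]}' 0.6 20
python3 - <<'E'
from h import *
s,R,p=pose(); print(s['time'],p,s['ft_force'],s['finger_gap'])
sc=snap('scene'); save(sc,'sc24.png',(330,130,440,260),5.5);w=snap('wrist'); save(w,'w24.png'); np.savez('w24.npz',**w)
E
```

```text
time: 18.5
tool_pos: [539.5, 89.9, 29.2]
tcp_rot: [-179.9, 0.0, 86.0]
ft_force: [0.2, 0.6, -2.2]
finger_gap: 59.9
18.5 [539.51224991  89.86795758  29.20563683] [ 0.17651105  0.64392638 -2.17335568] 59.88159331016644
```

View pics/sc24.png

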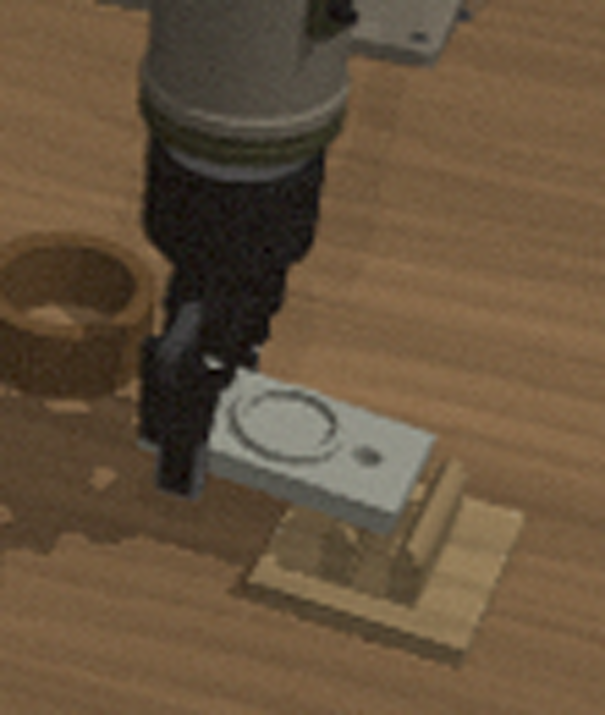

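View pics/w24.png

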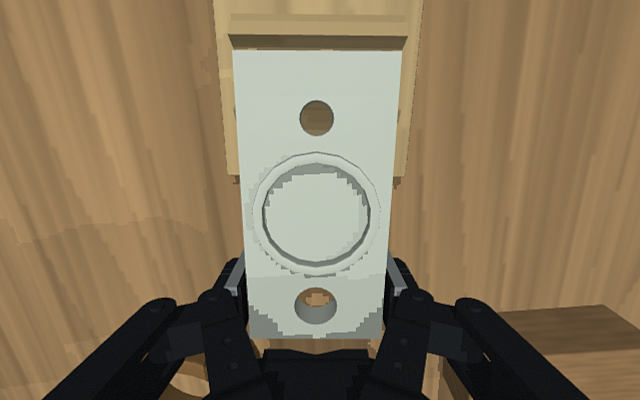

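```bash
cat >> h.py <<'E'
def holes(s,spots,thr=None):
    g=cv2.cvtColor(s['img'],cv2.COLOR_RGB2GRAY); out=[]
    for u,v,rd in spots:
        c=g[v-rd:v+rd+1,u-rd:u+rd+1]; t=thr or cv2.threshold(c,0,255,cv2.THRESH_OTSU)[0]
        m=(c<t).astype(np.uint8); n,l,st,ce=cv2.connectedComponentsWithStats(m); 
        k=l[rd-2:rd+3,rd-2:rd+3].ravel(); k=k[k>0]; k=np.bincount(k).argmax() if len(k) else 0
        x,y,wd,h=st[k][:4]; out.append((u-rd+x+(wd-1)/2,v-rd+y+(h-1)/2,wd,h))
    return out
E
python3 - <<'E'
from h import *
w=dict(np.load('w24.npz'))
print(holes(w,[(316,118,25),(316,306,28)]))
save(w,'w24c.png',(220,30,415,345),2.5)
obj=[(-60,30,-7),(-60,-30,-7),(-37,0,-7),(43,0,-7)]
img=[(232.5,51),(401,51),(316.5,118),(316,306)]
R,t,e=pnp(w,obj,img); print(np.round(R,3),np.round(t,1),e,'phi',np.degrees(np.arctan2(-R[2,0],R[0,0])))
E
```

```text
[(np.float64(316.0), np.float64(117.5), np.int32(35), np.int32(36)), (np.float64(315.0), np.float64(305.0), np.int32(43), np.int32(37))]
[[-0.998 -0.001 -0.067]
 [ 0.    -1.     0.006]
 [-0.067  0.006  0.998]] [ 36.9  -0.2 -23.3] 0.05532259434438913 phi 176.16407874500172
```

View pics/w24c.png

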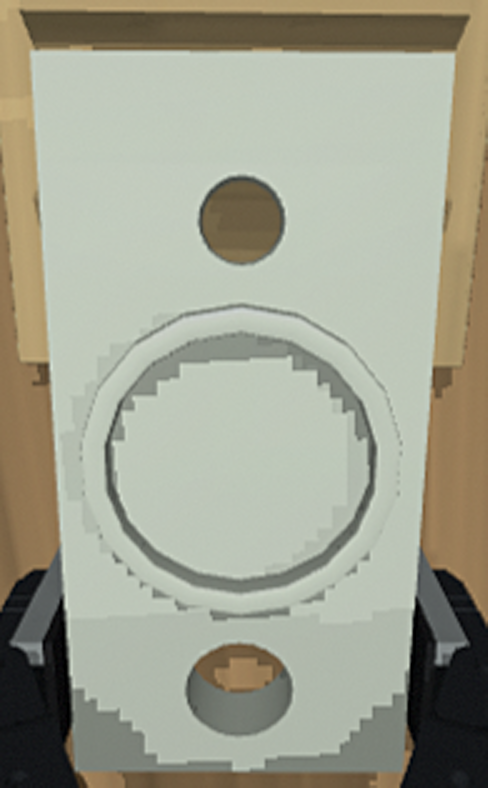

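The plate is flipped, collar up and nearly level (φ 176°), but gripped at plate x of about +37, which would foul the jig block. I'll lay it on the clear table beyond the rest and regrip at x of about +12.

```bash
python3 -m crank '{"slide":[[0,0,-0.02],[0,0,-0.03],[0.015,0,-0.015],[0.04,0,0],[0.045,0,0],[0.045,0,0],[0.03,0,0.01],[0.008,0,0.02]],"twist":[0,0,0,0,0,0,0,0]}' 0.6 30
python3 -m crank '{"slide":[[0,0,0.025],[0,0,0.015],[0,0,0],[0,0,0]],"twist":[0,0,0,0]}'
python3 - <<'E'
from h import *
s,R,p=pose(); print(s['time'],p,s['tcp_rot'],s['ft_force'],s['finger_gap'])
sd=snap('side'); save(sd,'s25.png',(130,90,290,230),5)
w=snap('wrist'); save(w,'w25.png')
E
```

```text
time: 19.4
tool_pos: [554.2, 278.0, 67.2]
tcp_rot: [179.8, -0.2, 86.2]
ft_force: [0.6, -0.1, -1.9]
finger_gap: 59.4
time: 19.8
tool_pos: [553.1, 272.6, 25.5]
tcp_rot: [-180.0, 0.0, 86.0]
ft_force: [0.4, -0.3, -1.7]
finger_gap: 59.3
19.8 [553.10247519 272.62227182  25.5196462 ] [-1.79969730e+02  9.03044216e-03  8.59751887e+01] [ 0.44928407 -0.3351209  -1.68248514] 59.3271965872255
```

View pics/s25.png

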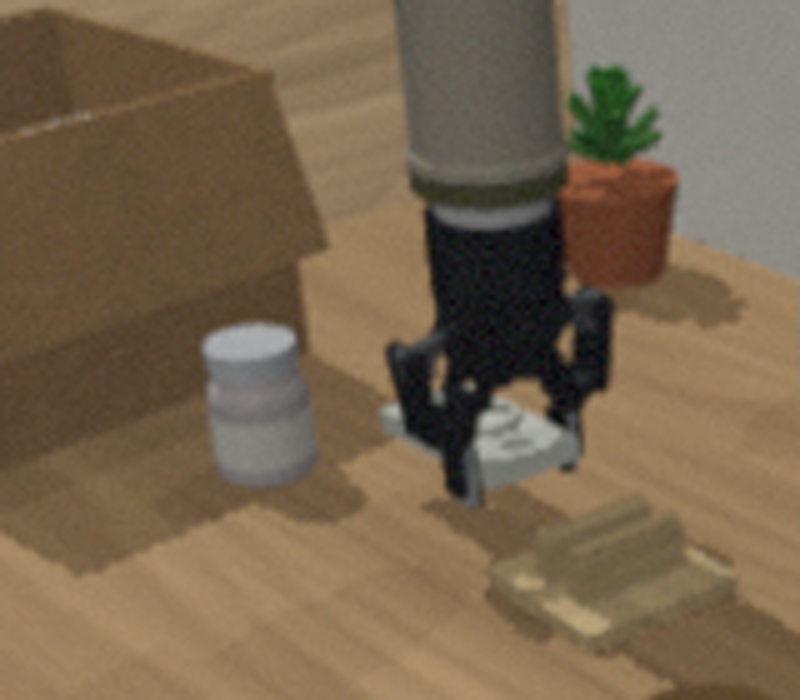

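View pics/w25.png

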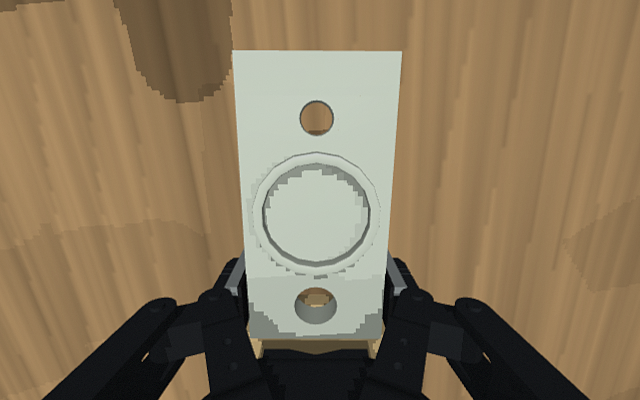

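Free space all round. I'll lower in small steps, watching the force.

```bash
python3 -m crank '{"slide":[[0,0,0.012],[0,0,0.01],[0,0,0.004],[0,0,0]],"twist":[0,0,0,0]}' 0.6 20
python3 -m crank '{"slide":[[0,0,0.002],[0,0,0.002],[0,0,0]],"twist":[0,0,0]}'
```

```text
time: 20.3
tool_pos: [552.1, 272.0, -2.2]
tcp_rot: [-179.9, 0.1, 86.0]
ft_force: [0.3, -0.3, -2.0]
finger_gap: 59.9
time: 20.6
tool_pos: [553.2, 272.6, -4.7]
tcp_rot: [-180.0, 0.0, 86.0]
ft_force: [-0.1, -0.5, -1.8]
finger_gap: 59.4
```

```bash
python3 -m crank '{"slide":[[0,0,0.002],[0,0,0.001],[0,0,0]],"twist":[0,0,0]}'
python3 - <<'E'
from h import *
s,R,p=pose(); print(s['time'],p,s['ft_force'])
sd=snap('side'); save(sd,'s26.png',(190,140,270,210),9)
E
```

```text
time: 20.9
tool_pos: [553.6, 272.7, -4.9]
tcp_rot: [180.0, 0.0, 86.0]
ft_force: [-10.9, -5.2, 19.3]
finger_gap: 59.4
20.9 [553.55774972 272.69702296  -4.89684594] [-10.93882591  -5.20874498  19.25094822]
```

View pics/s26.png

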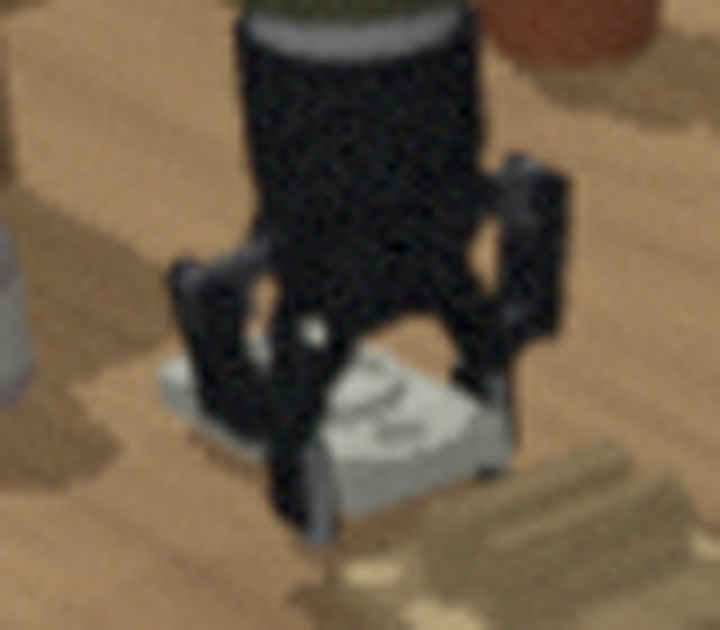

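The fingertips touch the table, so the plate is only 3–4 mm up. I'll ease off and open to set it down, then move along the plate to its middle.

```bash
python3 -m crank '{"slide":[[0,0,-0.0025],[0,0,0]],"twist":[0,0]}' 0.6 20
python3 -m crank '{"slide":[[0,0,0],[0,0,0],[0,0,0],[0,0,0]],"twist":[0,0,0,0]}' 0
python3 - <<'E'
from h import *
s,R,p=pose(); print(s['time'],p,s['tcp_rot'],s['ft_force'],s['finger_gap'])
w=snap('wrist'); save(w,'w27.png'); np.savez('w27.npz',**w)
print(holes(w,[(316,118,25),(316,306,28)]))
E
```

```text
time: 21.15
tool_pos: [553.9, 272.9, -4.4]
tcp_rot: [179.9, -0.0, 86.0]
ft_force: [0.2, -0.4, -1.7]
finger_gap: 59.4
time: 21.55
tool_pos: [553.3, 272.6, -5.2]
tcp_rot: [-180.0, 0.0, 86.0]
ft_force: [1.0, -0.2, 0.6]
finger_gap: 85.5
21.55 [553.26248806 272.58189716  -5.20041213] [-1.79996750e+02  6.55374694e-04  8.59864459e+01] [ 0.97061009 -0.22104368  0.59712679] 85.46037844953976
[(np.float64(317.5), np.float64(119.5), np.int32(34), np.int32(34)), (np.float64(316.5), np.float64(295.5), np.int32(40), np.int32(34))]
```

View pics/w27.png

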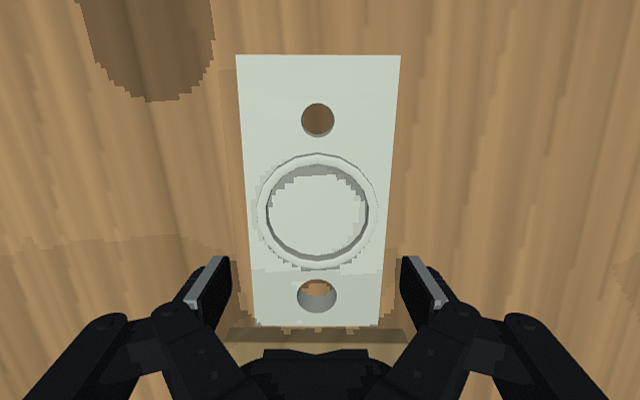

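The plate is lying on its ribs, collar up: small hole at (317,119), large hole at (316,296). I'll measure its pose on the plane z = 20.

```bash
python3 - <<'E'
from h import *
w=dict(np.load('w27.npz'))
S=onz(w,317.5,119.5,20);B=onz(w,316.8,295.5,20);d=B-S;L=np.linalg.norm(d);a=np.degrees(np.arctan2(d[1],d[0]));d/=L
M=S+d*37; print(S,B,L,a,'mid',M)
C=[onz(w,u,v,20) for u,v in ((235.5,55),(401,55),(378,326),(254,327))]; print(np.round(C,1),np.mean(C,0))
T=M+12*d; yaw=a+180; print('grip',T,yaw)
plan((T[0],T[1],-2.5),yaw)
E
```

```text
[558.60553598 346.0181478   20.        ] [553.05170914 266.69911415  20.        ] 79.51323217208261 -94.00524721088885 mid [556.02116622 309.10851446  20.        ]
[[530.6 370.4  20. ]
 [590.2 366.4  20. ]
 [581.6 247.3  20. ]
 [521.3 250.8  20. ]] [555.90898342 308.71415273  20.        ]
grip [555.18299224 297.13782257  20.        ] 85.99475278911115
from [553.3 272.6  -5.2] 85.99 d [ 1.9 24.6  2.7] rows 1 twist/row -0.0002
[[0.0246, 0.0002, -0.0027], 'x', 1]
```

```bash
python3 -m crank '{"slide":[[0.012,0,-0.002],[0.0125,0,0],[0,0,0],[0,0,0]],"twist":[0,0,0,0]}' 0
python3 -m crank '{"slide":[[0,0,0],[0,0,0],[0,0,0],[0,0,0],[0,0,0],[0,0,0]],"twist":[0,0,0,0,0,0]}' 0.6 40
python3 - <<'E'
from h import *
s,R,p=pose(); print(s['time'],p,s['tcp_rot'],s['ft_force'],s['finger_gap'])
w=snap('wrist'); save(w,'w28.png'); np.savez('w28.npz',**w)
E
```

```text
time: 22.0
tool_pos: [554.9, 297.8, -3.1]
tcp_rot: [180.0, 0.0, 86.1]
ft_force: [-0.9, 0.2, 0.5]
finger_gap: 85.3
time: 22.6
tool_pos: [555.1, 296.8, -2.9]
tcp_rot: [180.0, 0.0, 86.0]
ft_force: [0.7, -1.1, 2.4]
finger_gap: 59.5
22.6 [555.07862264 296.83279967  -2.94548318] [1.79991844e+02 7.13746833e-03 8.59782021e+01] [ 0.67454741 -1.07834009  2.36498414] 59.515457025251386
```

View pics/w28.png

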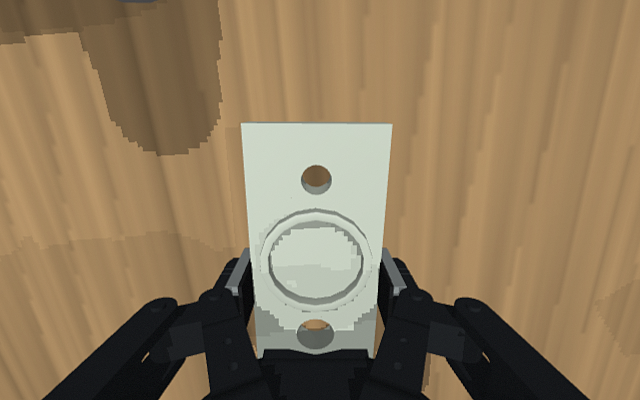

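The plate is gripped flat at 40 N. I'll measure its place in the hand, then plan the flight to the jig with the half turn.

```bash
python3 - <<'E'
from h import *
w=dict(np.load('w28.npz'))
h=holes(w,[(316,180,22)]);print(h)
H=np.array(w['hand_eye'])
W=H[:3,:3];c=H[:3,3]
# tool frame, plate top face at world z=20 -> tool z = -(20-(-2.95))
for u,v in ((h[0][0],h[0][1]),(241,124),(393,125)):
    d=W@np.array([(u-w['cx'])/w['fx'],(v-w['cy'])/w['fy'],1]); k=(-22.95-c[2])/d[2]; print(np.round(c+k*d,1))
plan((491,-103,180),-70,start=((555.1,296.8,57),86))
E
```

```text
[(np.float64(316.0), np.float64(179.5), np.int32(31), np.int32(30))]
[ 49.4  -0.3 -23. ]
[ 71.8 -29.9 -23. ]
[ 71.5  30.  -22.9]
from [555.1 296.8  57. ] 86 d [ -64.1 -399.8  123. ] rows 19 twist/row 0.1433
[[-0.0212, -0.0019, -0.0065], [-0.0213, 0.0012, -0.0065], [-0.0209, 0.0042, -0.0065], [-0.0201, 0.0071, -0.0065], [-0.0189, 0.0099, -0.0065], [-0.0173, 0.0125, -0.0065], [-0.0153, 0.0148, -0.0065], [-0.013, 0.0169, -0.0065], [-0.0105, 0.0186, -0.0065], [-0.0077, 0.0199, -0.0065], [-0.0048, 0.0208, -0.0065], [-0.0018, 0.0212, -0.0065], [0.0013, 0.0213, -0.0065], [0.0043, 0.0209, -0.0065], [0.0072, 0.02, -0.0065], [0.01, 0.0188, -0.0065], [0.0126, 0.0172, -0.0065], [0.0149, 0.0152, -0.0065], [0.0169, 0.0129, -0.0065]]
```

```bash
python3 -m crank '{"slide":[[0,0,-0.01],[0,0,-0.02],[0,0,-0.03],[-0.021,-0.002,-0.015],[-0.021,0.001,-0.015],[-0.021,0.004,-0.01],[-0.02,0.007,-0.01],[-0.019,0.01,-0.01]],"twist":[0,0,0,0.143,0.143,0.143,0.143,0.143]}' 0.6 40
python3 -m crank '{"slide":[[-0.017,0.0125,-0.01],[-0.0155,0.015,-0.01],[-0.013,0.017,-0.01],[-0.0105,0.0185,-0.01],[-0.0075,0.02,-0.01],[-0.005,0.021,-0.005],[-0.002,0.021,-0.005],[0.0015,0.0215,0]],"twist":[0.143,0.143,0.143,0.143,0.143,0.143,0.143,0.143]}'
python3 -m crank '{"slide":[[0.0045,0.021,0],[0.007,0.02,0],[0.01,0.019,0],[0.0125,0.017,0],[0.015,0.015,0],[0.017,0.013,0],[0,0,0],[0,0,0]],"twist":[0.143,0.143,0.143,0.143,0.143,0.143,0,0]}'
python3 - <<'E'
from h import *
s,R,p=pose(); print(s['time'],p,s['tcp_rot'],s['joint_pos'],s['ft_force'],s['finger_gap'])
w=snap('wrist'); save(w,'w29.png'); np.savez('w29.npz',**w)
E
```

```text
time: 23.45
tool_pos: [537.2, 191.6, 117.5]
tcp_rot: [-180.0, 0.0, 44.7]
ft_force: [0.4, 0.7, -1.9]
finger_gap: 59.0
time: 24.25
tool_pos: [511.3, 22.7, 178.1]
tcp_rot: [-180.0, -0.1, -20.9]
ft_force: [0.1, 1.2, -1.8]
finger_gap: 58.9
time: 25.05
tool_pos: [491.4, -102.9, 177.0]
tcp_rot: [-180.0, 0.0, -69.6]
ft_force: [-0.1, -0.1, -2.1]
finger_gap: 59.3
25.05 [ 491.40956452 -102.91481377  177.0242436 ] [-1.79989885e+02  2.65009611e-02 -6.96162148e+01] [-1.77012339e+01 -5.99645584e+00  1.04564077e+02  2.74030069e-02
  8.14407649e+01  1.41910903e+02] [-0.06388454 -0.08735783 -2.11537285] 59.252014379881594
```

View pics/w29.png

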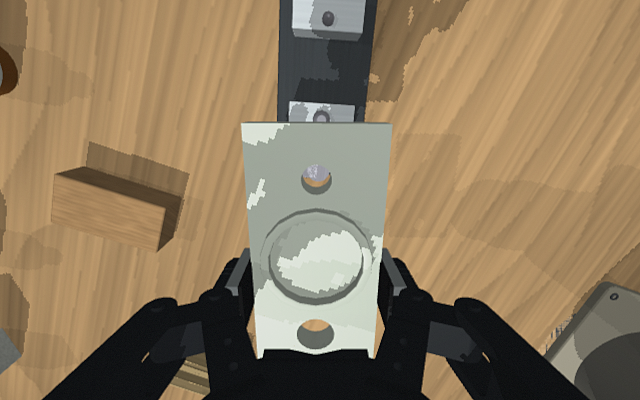

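Both pins are visible beyond the plate: thin at (328,18), thick at (321,117), partly hidden. I'll zoom and compare with the first measurement.

```bash
python3 - <<'E'
from h import *
w=dict(np.load('w29.npz')); save(w,'w29c.png',(270,0,385,130),5)
E
```

```text
(no output)
```

View pics/w29c.png

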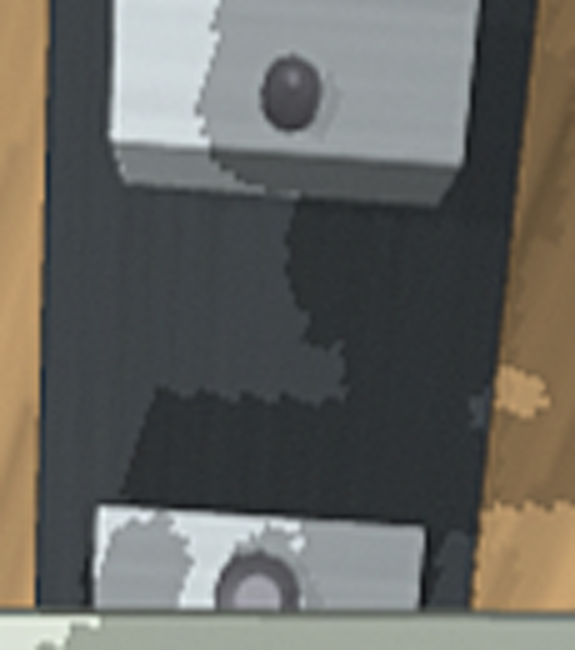

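```bash
python3 - <<'E'
from h import *
w=dict(np.load('w29.npz'))
P=np.array([onz(w,270+x/5,y/5,40) for x,y in ((110,142),(463,163),(97,506),(424,527))]); print(np.round(P,1))
m1=P[:2].mean(0);m2=P[2:].mean(0);d=m2-m1; L=np.linalg.norm(d);print('mid1',m1,'mid2',m2,L,np.degrees(np.arctan2(d[1],d[0])),'C',(m1+m2)/2)
print('widths',np.linalg.norm(P[1]-P[0]),np.linalg.norm(P[3]-P[2]),[np.degrees(np.arctan2(*(P[i]-P[i+1])[[1,0]])) for i in (0,2)])
print('thin pin tip',onz(w,270+290/5,74/5,52),'thick tip',onz(w,270+257/5,592/5,52))
D=np.array([np.cos(np.radians(106.45)),np.sin(np.radians(106.45))]); C=np.array([521.8,-208.8])
print('expect thin',C-37*D,'thick',C+43*D)
E
```

```text
[[ 558.3 -228.7   40. ]
 [ 501.5 -246.6   40. ]
 [ 541.5 -173.1   40. ]
 [ 484.9 -190.5   40. ]]
mid1 [ 529.88170337 -237.66158239   40.        ] mid2 [ 513.2252514  -181.80729905   40.        ] 58.284975416683466 106.60524436606157 C [ 521.55347739 -209.73444072   40.        ]
widths 59.56345912949683 59.23763067108926 [np.float64(17.4762057567181), np.float64(17.008282070124693)]
thin pin tip [ 532.90511596 -245.55732455   52.        ] thick tip [ 509.58577308 -169.67017217   52.        ]
expect thin [ 532.27760482 -244.28548714] thick [ 509.62332413 -167.56010954]
```

Both yaw directions agree on the jig centre to about 1 mm: C = (521.5,−209.7) now against (521.5,−208.7) before. Averaging, the seating TCP is about (518.4,−198.1) with yaw −73.5°. I'll fly there high, then descend.

```bash
python3 - <<'E'
from h import *
plan((518.4,-198.1,177),-73.5)
E
```

```text
from [ 491.5 -102.5  177. ] -69.56 d [ 26.9 -95.6   0. ] rows 3 twist/row 0.0229
[[0.033, 0.0027, -0.0], [0.0331, 0.002, -0.0], [0.0331, 0.0012, -0.0]]
```

```bash
python3 -m crank '{"slide":[[0.033,0.003,0],[0.033,0.002,0],[0.033,0.001,0],[0,0,0.04],[0,0,0.04],[0,0,0.015],[0,0,0],[0,0,0]],"twist":[0.023,0.023,0.023,0,0,0,0,0]}'
python3 - <<'E'
from h import *
s,R,p=pose(); print(s['time'],p,s['tcp_rot'],s['joint_pos'][5],s['ft_force'])
plan((518.4,-198.1,60),-73.5)
sd=snap('side'); save(sd,'s30.png',(290,150,420,300),5);sc=snap('scene'); save(sc,'sc30.png',(210,110,330,220),6)
w=snap('wrist'); save(w,'w30.png'); np.savez('w30.npz',**w)
E
```

```text
time: 25.9
tool_pos: [519.0, -198.2, 83.3]
tcp_rot: [-179.9, -0.0, -73.5]
ft_force: [0.3, -1.1, -1.9]
finger_gap: 58.9
25.9 [ 519.03386916 -198.16423721   83.28124915] [-1.79947757e+02 -4.09190038e-02 -7.35462683e+01] 137.3567053114087 [ 0.29053428 -1.09481226 -1.89645618]
from [ 519.  -198.2   83.3] -73.55 d [ -0.6   0.1 -23.3] rows 1 twist/row -0.0008
[[-0.0002, 0.0006, 0.0233], 'x', 1]
```

View pics/s30.png

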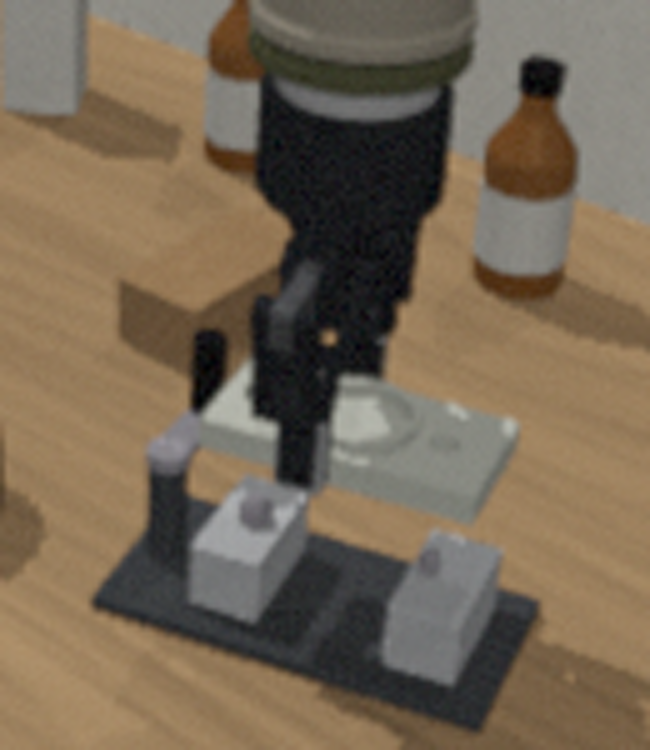

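View pics/w30.png

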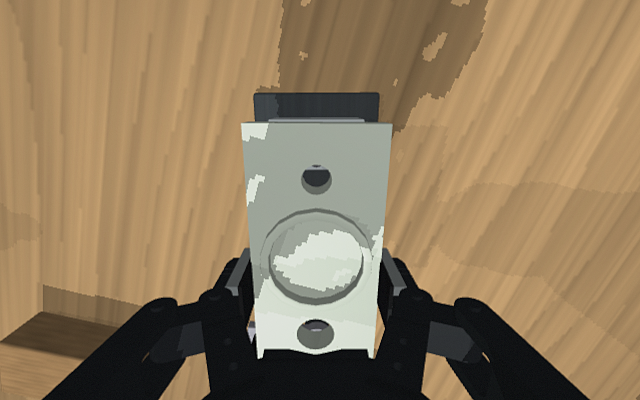

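Aligned over the jig with collar up and the large hole on the latch side. I'll descend to just above the pins, then feel onto them.

```bash
python3 -m crank '{"slide":[[0,0.0005,0.02],[0,0,0.013],[0,0,0.004],[0,0,0],[0,0,0]],"twist":[0,0,0,0,0]}'
python3 - <<'E'
from h import *
s,R,p=pose(); print(s['time'],p,s['tcp_rot'],s['ft_force'])
sd=snap('side'); save(sd,'s31.png',(290,170,420,290),6);w=snap('wrist'); save(w,'w31.png',(220,60,420,360),2); np.savez('w31.npz',**w)
E
```

```text
time: 26.55
tool_pos: [518.1, -198.8, 45.5]
tcp_rot: [-180.0, -0.0, -73.6]
ft_force: [-0.6, -0.1, -2.7]
finger_gap: 59.1
26.55 [ 518.06887942 -198.81771366   45.54224771] [-1.79972955e+02 -2.59353980e-02 -7.36350833e+01] [-0.56071662 -0.10006602 -2.66723125]
```

View pics/s31.png

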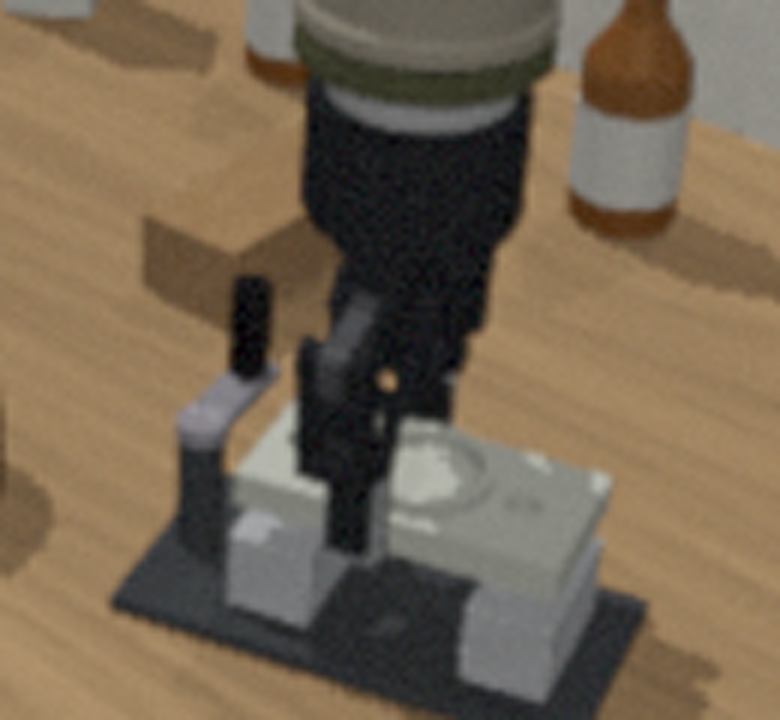

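View pics/w31.png

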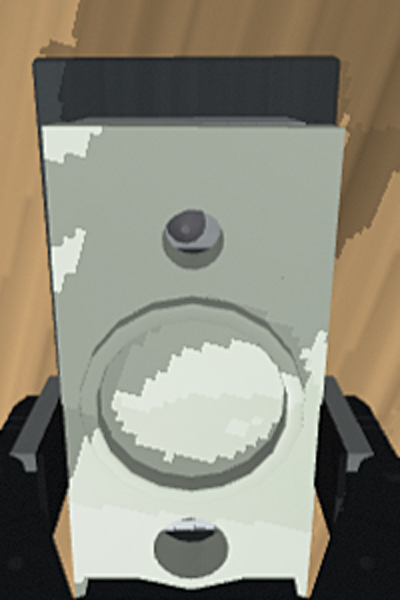

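```bash
python3 - <<'E'
from h import *
w=dict(np.load('w31.npz')); save(w,'w31c.png',(290,150,345,205),12)
s,R,p=pose()
for n,u,v,z in (('hole top',316.5,179.5,68.5),('pin tip',313,174.5,52)):
    X=onz(w,u,v,z); print(n,X,'tool',np.round(R.T@(X-p),1))
E
```

```text
hole top [ 531.04862343 -247.72980947   68.5       ] tool [ 50.4   1.5 -22.7]
pin tip [ 532.13078514 -245.70020259   52.        ] tool [48.7 -0.1 -6.2]
```

View pics/w31c.png

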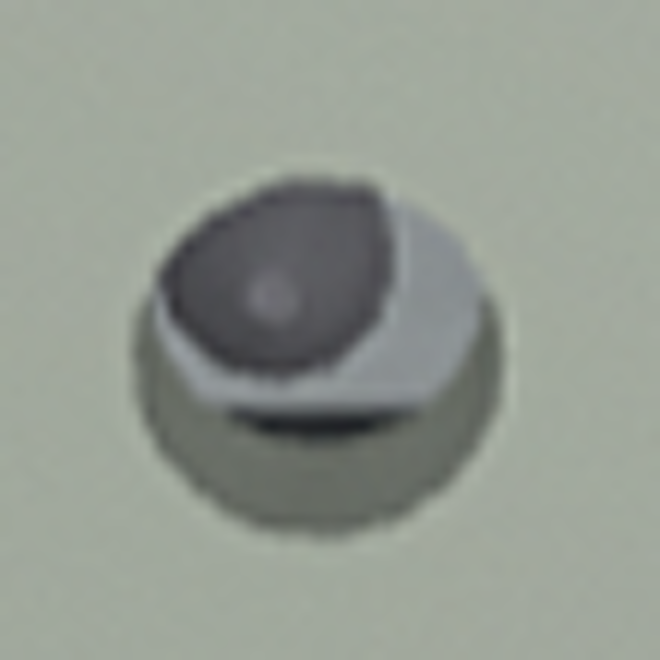

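Through the small hole, the thin pin sits about 1.6 mm off the hole centre, towards tool −x and −y. I'll correct by that and lower onto the taper.

```bash
python3 -m crank '{"slide":[[-0.0015,-0.0014,0],[0,0,0],[0,0,0]],"twist":[0,0,0]}'
python3 - <<'E'
from h import *
w=snap('wrist'); save(w,'w32c.png',(290,150,345,205),12)
s,R,p=pose(); print(s['time'],p,s['tcp_rot'],s['ft_force'])
np.savez('w32.npz',**w)
E
```

```text
time: 26.95
tool_pos: [518.8, -196.8, 45.1]
tcp_rot: [-180.0, -0.0, -73.6]
ft_force: [0.3, 0.1, -1.9]
finger_gap: 59.2
27.0 [ 518.69757616 -196.77268815   45.04026782] [-1.79992552e+02 -7.00278722e-03 -7.36292366e+01] [-0.11655883  0.47093116 -2.23393081]
```

View pics/w32c.png

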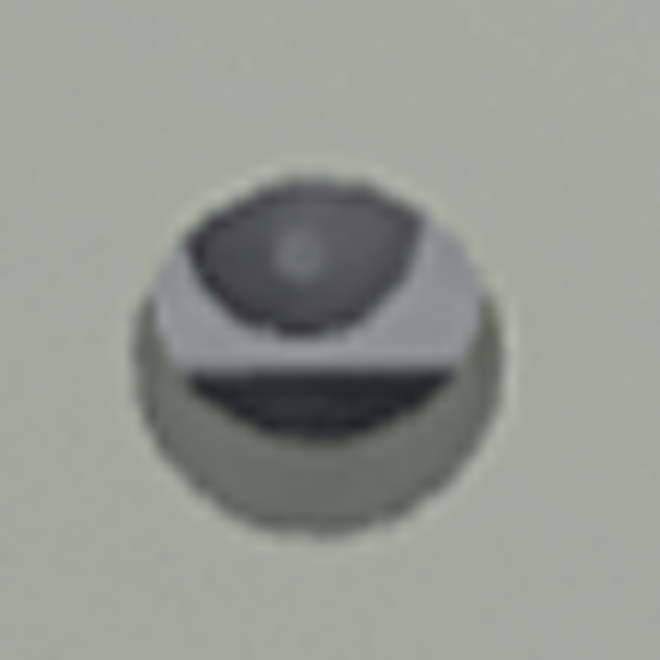

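```bash
python3 - <<'E'
from h import *
w=dict(np.load('w32.npz'))
H=np.array(w['hand_eye']);W=H[:3,:3];c=H[:3,3]
def tz(u,v,z):
    d=W@np.array([(u-w['cx'])/w['fx'],(v-w['cy'])/w['fy'],1]); return c+d*(z-c[2])/d[2]
for zt in (-22,-23,-24):
  print(zt,'hole',np.round(tz(316.7,179.8,zt),2),'pin',np.round(tz(314.8,171.25,-(52-45.1)),2),'before',np.round(tz(312.7,174.8,-(52-45.1)),2))
E
```

```text
-22 hole [ 50.15   1.55 -22.  ] pin [50.52  0.71 -6.9 ] before [48.82 -0.27 -6.9 ]
-23 hole [ 50.4    1.54 -23.  ] pin [50.52  0.71 -6.9 ] before [48.82 -0.27 -6.9 ]
-24 hole [ 50.65   1.54 -24.  ] pin [50.52  0.71 -6.9 ] before [48.82 -0.27 -6.9 ]
```

```bash
python3 - <<'E'
from h import *
for n in ('w2','w28','w29','w31','w32'):
    w=dict(np.load(n+'.npz')); print(n,w['cx'],w['cy'],w['fx'],np.round(w['hand_eye'][:3,3],2),np.round(w['hand_eye'][:3,:3].ravel(),4))
E
```

```text
w2 315.2680499932809 200.93077694603747 292.89267652816045 [  78.94   -0.95 -142.02] [ 1.900e-03 -9.511e-01 -3.090e-01  1.000e+00  1.700e-03  1.100e-03
 -5.000e-04 -3.090e-01  9.511e-01]
w28 315.2680499932809 200.93077694603747 292.89267652816045 [  78.64   -0.7  -142.02] [ 1.900e-03 -9.511e-01 -3.089e-01  1.000e+00  1.800e-03  8.000e-04
 -2.000e-04 -3.089e-01  9.511e-01]
w29 315.2680499932809 200.93077694603747 292.89267652816045 [  79.94    0.98 -142.02] [ 1.900e-03 -9.506e-01 -3.105e-01  1.000e+00  2.000e-03  0.000e+00
  6.000e-04 -3.105e-01  9.506e-01]
w31 315.2680499932809 200.93077694603747 292.89267652816045 [  80.      0.95 -142.02] [ 1.900e-03 -9.505e-01 -3.106e-01  1.000e+00  2.000e-03  1.000e-04
  5.000e-04 -3.106e-01  9.505e-01]
w32 315.2680499932809 200.93077694603747 292.89267652816045 [  80.      0.95 -142.02] [ 1.900e-03 -9.505e-01 -3.106e-01  1.000e+00  2.000e-03  1.000e-04
  5.000e-04 -3.106e-01  9.505e-01]
```

Now it's on-centre in x, with 0.8 mm left in y. I'll correct that and lower slowly.

```bash
python3 -m crank '{"slide":[[0,-0.0007,0.002],[0,0,0.003],[0,0,0.003],[0,0,0]],"twist":[0,0,0,0]}'
python3 - <<'E'
from h import *
w=snap('wrist'); save(w,'w33c.png',(290,150,345,205),12)
sd=snap('side'); save(sd,'s33.png',(290,190,420,290),6)
s,R,p=pose(); print(s['time'],p,s['ft_force'])
E
```

```text
time: 27.4
tool_pos: [518.7, -196.4, 36.1]
tcp_rot: [179.9, 0.0, -73.6]
ft_force: [-0.3, 0.1, -1.3]
finger_gap: 59.1
27.5 [ 519.05323985 -196.5252116    36.5922005 ] [-0.47553403 -0.10718515 -2.10482842]
```

View pics/w33c.png

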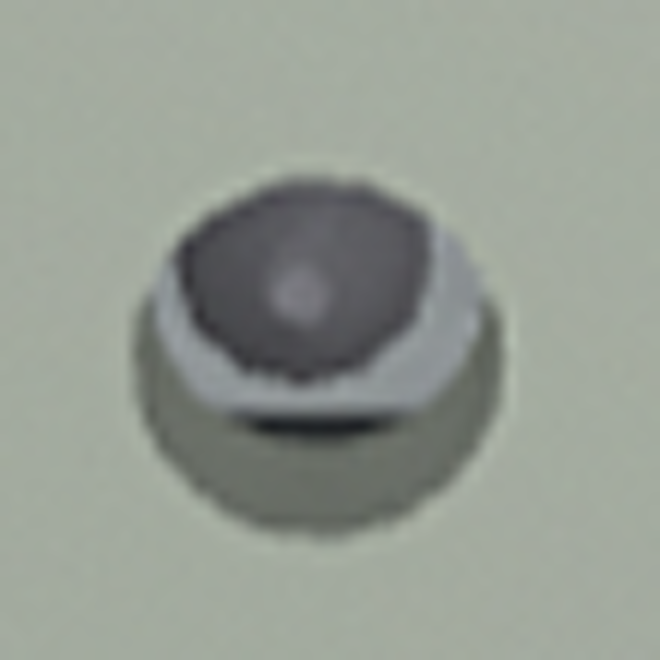

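View pics/s33.png

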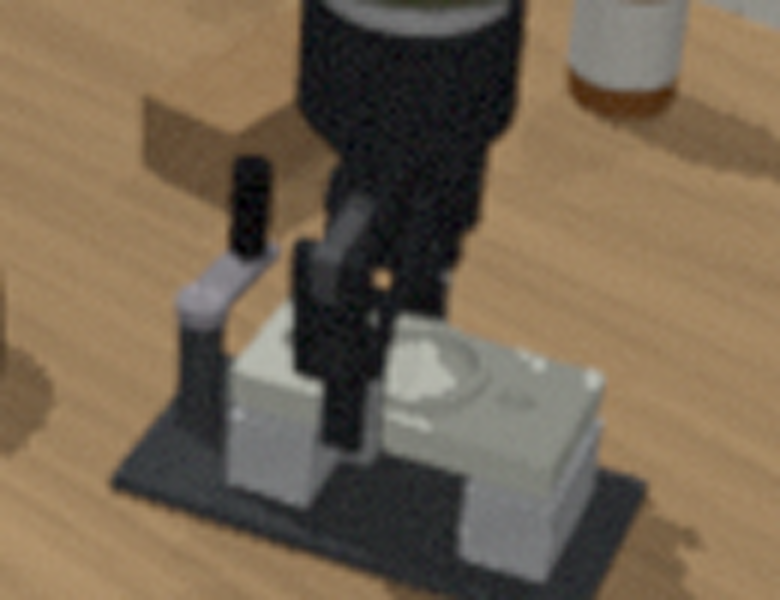

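The pins have entered the holes with no side force. I'll go down to the blocks.

```bash
python3 -m crank '{"slide":[[0,0,0.002],[0,0,0.002],[0,0,0]],"twist":[0,0,0]}'
python3 -m crank '{"slide":[[0,0,0.0015],[0,0,0],[0,0,0]],"twist":[0,0,0]}'
```

```text
time: 27.8
tool_pos: [519.0, -196.5, 32.5]
tcp_rot: [180.0, 0.0, -73.6]
ft_force: [-0.6, -0.7, -2.4]
finger_gap: 59.2
time: 28.1
tool_pos: [519.3, -196.6, 31.4]
tcp_rot: [180.0, -0.0, -73.6]
ft_force: [0.2, 0.3, -1.6]
finger_gap: 59.1
```

```bash
python3 -m crank '{"slide":[[0,0,0.0015],[0,0,0.001],[0,0,0]],"twist":[0,0,0]}'
python3 -m crank '{"slide":[[0,0,0.001],[0,0,0]],"twist":[0,0]}'
```

```text
time: 28.4
tool_pos: [519.5, -196.7, 31.0]
tcp_rot: [180.0, -0.0, -73.6]
ft_force: [-9.8, 3.9, 17.9]
finger_gap: 59.2
time: 28.6
tool_pos: [519.5, -196.7, 30.9]
tcp_rot: [180.0, -0.0, -73.6]
ft_force: [-14.6, 7.5, 26.9]
finger_gap: 59.2
```

It's seated: firm contact at TCP z = 31, which is where home is expected. I'll ease off, open and check.

```bash
python3 -m crank '{"slide":[[0,0,-0.0025],[0,0,0]],"twist":[0,0]}'
python3 -m crank '{"slide":[[0,0,0],[0,0,0],[0,0,0],[0,0,0]],"twist":[0,0,0,0]}' 0
python3 - <<'E'
from h import *
s,R,p=pose(); print(s['time'],p,s['ft_force'],s['finger_gap'])
w=snap('wrist'); save(w,'w34.png'); np.savez('w34.npz',**w)
sd=snap('side'); save(sd,'s34.png',(290,190,420,290),6)
E
```

```text
time: 28.8
tool_pos: [519.8, -196.8, 31.0]
tcp_rot: [-179.9, -0.1, -73.6]
ft_force: [0.8, -1.2, 2.7]
finger_gap: 59.4
time: 29.2
tool_pos: [519.3, -196.6, 30.2]
tcp_rot: [180.0, 0.0, -73.6]
ft_force: [-0.5, 1.0, 0.5]
finger_gap: 85.5
29.2 [ 519.2582333  -196.5908622    30.23476843] [-0.53594346  1.02252843  0.504288  ] 85.53375824394546
```

View pics/w34.png

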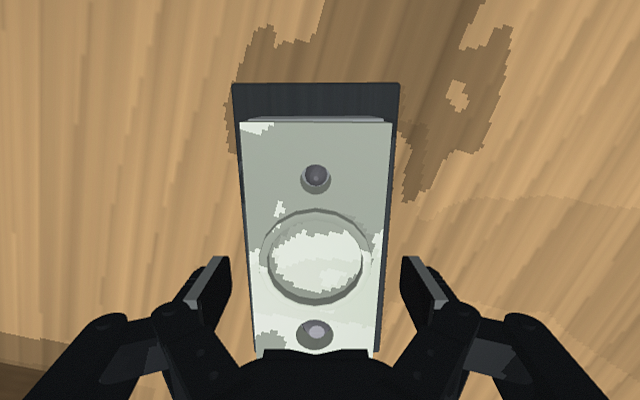

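View pics/s34.png

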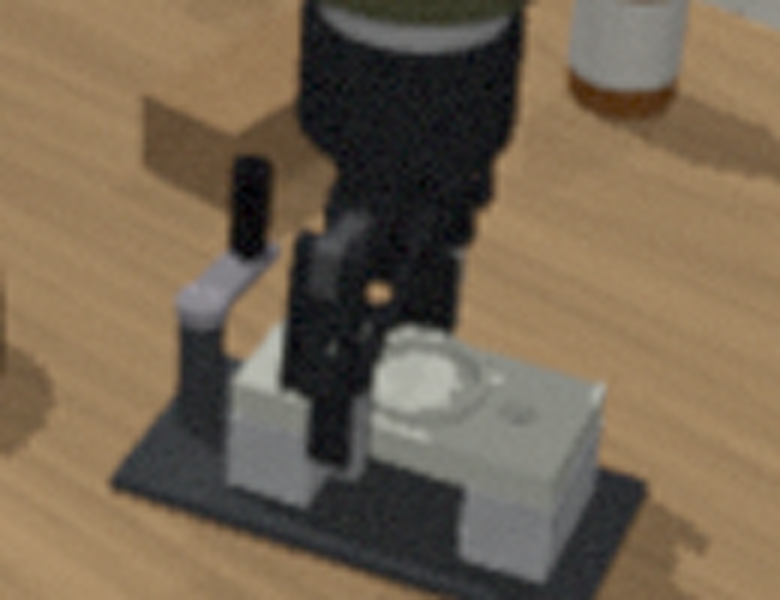

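The plate is home: both pins show in their holes at (316,175) and (315,332), and it's flat on the blocks. I'll lift straight up and go to the latch knob at about (532,−120), jaws across the swing direction (yaw 11°).

```bash
python3 -m crank '{"slide":[[0,0,-0.01],[0,0,-0.02],[0,0,-0.03],[0,0,-0.03],[0,0,-0.03],[0,0,0],[0,0,0]],"twist":[0,0,0,0,0,0,0]}' 0
python3 - <<'E'
from h import *
w=snap('wrist'); save(w,'w35.png'); np.savez('w35.npz',**w)
s,R,p=pose(); print(s['time'],p,s['tcp_rot'])
plan((532,-120.3,150),11,maxt=0.14)
E
```

```text
time: 30.0
tool_pos: [520.1, -197.0, 152.1]
tcp_rot: [-179.9, -0.1, -73.6]
ft_force: [0.3, 0.4, -0.4]
finger_gap: 85.5
30.05 [ 519.23219213 -196.57447666  150.56230732] [-1.79985291e+02 -1.11456060e-02 -7.36374433e+01]
from [ 519.2 -196.6  150.6] -73.64 d [12.8 76.3 -0.6] rows 11 twist/row -0.1343
[[-0.0063, -0.0031, 0.0001], [-0.0059, -0.0039, 0.0001], [-0.0053, -0.0046, 0.0001], [-0.0046, -0.0053, 0.0001], [-0.0039, -0.0059, 0.0001], [-0.003, -0.0063, 0.0001], [-0.0022, -0.0067, 0.0001], [-0.0013, -0.0069, 0.0001], [-0.0003, -0.007, 0.0001], [0.0006, -0.007, 0.0001], [0.0016, -0.0069, 0.0001]]
```

View pics/w35.png

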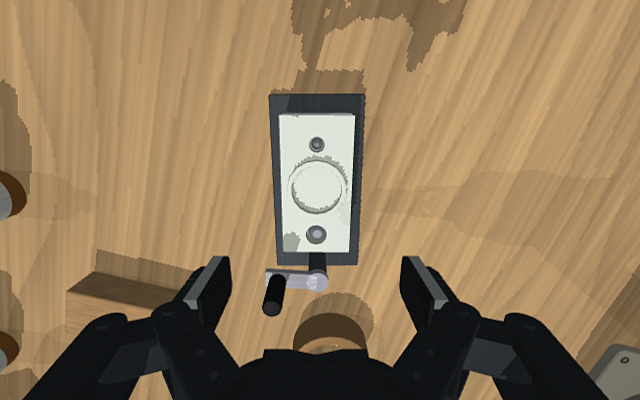

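The plate sits square on the jig, collar up, with the latch still open (hinge (316,282), knob top (271,310)). I'll check the seat and knob numerically.

```bash
python3 - <<'E'
from h import *
w=dict(np.load('w35.npz'))
print(onz(w,271,309,104),onz(w,318,282,64))
S,B=holes(w,[(317,144,11),(316,235,14)]);print(S,B)
s=onz(w,S[0],S[1],54);b=onz(w,B[0],B[1],54);d=b-s;L=np.linalg.norm(d);print(L,np.degrees(np.arctan2(d[1],d[0])),s+37*d/L)
E
```

```text
[ 532.24169891 -120.11019472  104.        ] [ 496.40324721 -128.46182749   64.        ]
(np.float64(316.5), np.float64(144.5), np.int32(16), np.int32(16)) (np.float64(316.0), np.float64(234.0), np.int32(21), np.int32(19))
79.27754844502901 106.22863676069746 [ 522.19830217 -209.78730612   54.        ]
```

```bash
python3 -m crank '{"slide":[[-0.0065,-0.003,0],[-0.006,-0.004,0],[-0.0055,-0.0045,0],[-0.0045,-0.0055,0],[-0.004,-0.006,0],[-0.003,-0.0065,0],[-0.002,-0.0065,0],[-0.0015,-0.007,0]],"twist":[-0.134,-0.134,-0.134,-0.134,-0.134,-0.134,-0.134,-0.134]}' 0.42
python3 -m crank '{"slide":[[-0.0005,-0.007,0],[0.0005,-0.007,0],[0.0015,-0.007,0],[0,0,0],[0,0,0]],"twist":[-0.134,-0.134,-0.134,0,0]}'
python3 - <<'E'
from h import *
w=snap('wrist'); save(w,'w36.png'); np.savez('w36.npz',**w)
s,R,p=pose(); print(s['time'],p,s['tcp_rot'],s['joint_pos'][5])
plan((532,-120.3,74),11)
E
```

```text
time: 30.85
tool_pos: [527.4, -139.8, 148.5]
tcp_rot: [-180.0, 0.2, -11.9]
ft_force: [-0.7, -0.6, 0.0]
finger_gap: 49.5
time: 31.35
tool_pos: [531.0, -119.3, 149.2]
tcp_rot: [-180.0, 0.1, 10.6]
ft_force: [0.1, 0.4, -0.4]
finger_gap: 49.7
31.4 [ 531.12025947 -119.57558045  149.52635413] [-1.79968925e+02  8.11551653e-02  1.06106998e+01] 61.31526290220586
from [ 531.1 -119.6  149.5] 10.61 d [  0.9  -0.7 -75.5] rows 2 twist/row -0.0034
[[0.0004, 0.0004, 0.0378], 'x', 2]
```

View pics/w36.png

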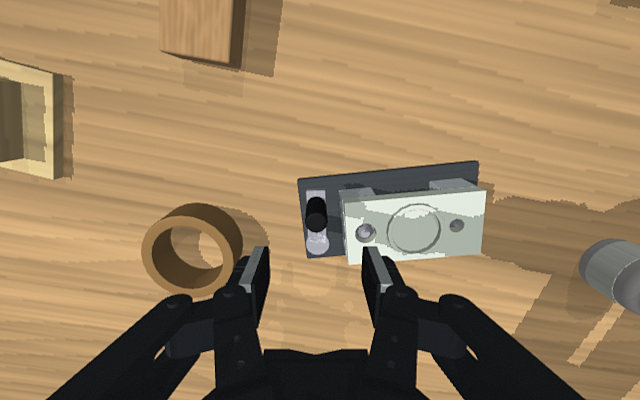

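The seat check gives the plate centre within about 1 mm of the jig centre. The knob (317,205) lies midway between the fingers. I'll descend around it.

```bash
python3 -m crank '{"slide":[[0.001,0.0005,0.025],[0,0,0.03],[0,0,0.02],[0,0,0],[0,0,0]],"twist":[0,0,0,0,0]}' 0.42
python3 - <<'E'
from h import *
s,R,p=pose(); print(s['time'],p,s['tcp_rot'],s['ft_force'])
w=snap('wrist'); save(w,'w37.png'); sd=snap('side'); save(sd,'s37.png',(270,150,410,290),5.5)
E
```

```text
time: 31.9
tool_pos: [532.4, -120.1, 75.4]
tcp_rot: [-180.0, 0.1, 10.7]
ft_force: [0.7, -0.1, 0.8]
finger_gap: 49.8
31.9 [ 532.4444659  -120.05902393   75.39668903] [-1.79974651e+02  5.18464662e-02  1.07061028e+01] [ 0.67489127 -0.08418804  0.84684227]
```

View pics/w37.png

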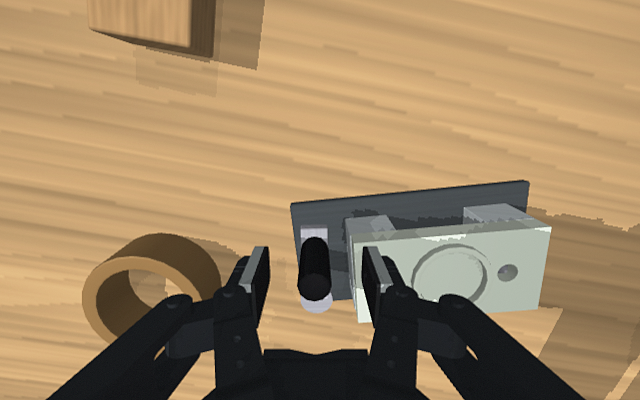

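View pics/s37.png

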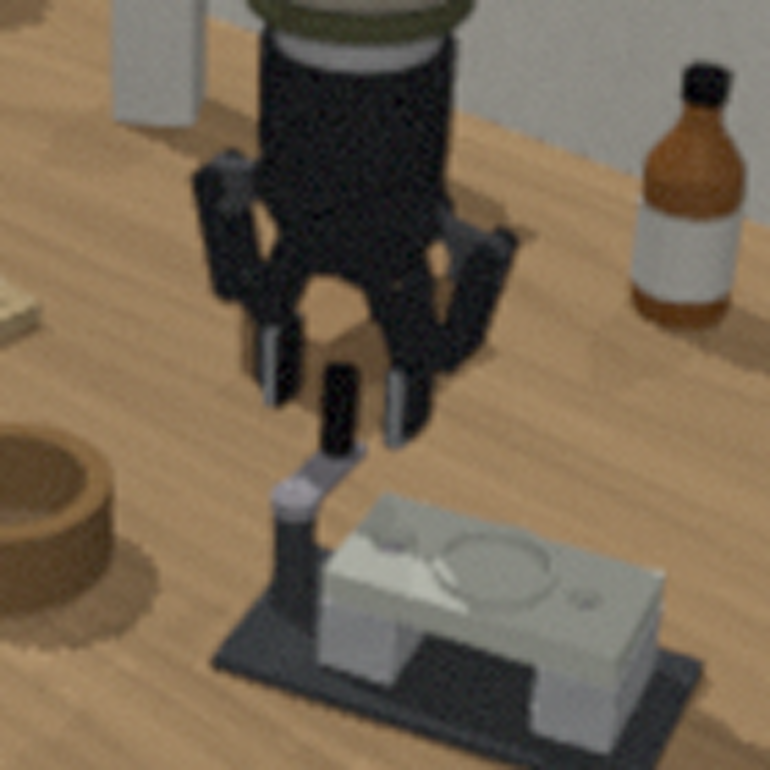

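The fingers straddle the knob with nothing else near. I'll narrow them to about 26 mm without clamping and drive along the 36 mm arc, turning with it.

```bash
python3 -m crank '{"slide":[[0,0,0],[0,0,0],[0,0,0]],"twist":[0,0,0]}' 0.7 20
python3 -m crank '{"slide":[[-0.0003,0.0045,0],[-0.0003,0.0045,0],[-0.0003,0.0045,0],[-0.0003,0.0045,0],[-0.0003,0.0045,0],[-0.0003,0.0045,0]],"twist":[0.125,0.125,0.125,0.125,0.125,0.125]}'
python3 - <<'E'
from h import *
s,R,p=pose(); print(s['time'],p,s['tcp_rot'],s['ft_force'],s['joint_pos'][5],s['finger_gap'])
w=snap('wrist'); save(w,'w38.png')
E
```

```text
time: 32.3
tool_pos: [533.2, -120.0, 76.1]
tcp_rot: [180.0, -0.1, 10.8]
ft_force: [-1.1, 1.0, 0.3]
finger_gap: 25.2
time: 32.9
tool_pos: [528.3, -145.8, 75.8]
tcp_rot: [-180.0, -0.1, -32.5]
ft_force: [1.7, 1.4, -0.2]
finger_gap: 25.8
32.9 [ 528.33199832 -145.76412908   75.78157911] [-1.79953466e+02 -6.03360371e-02 -3.24502369e+01] [ 1.72544147  1.37240715 -0.17591624] 101.6317319131106 25.79925325984377
```

View pics/w38.png

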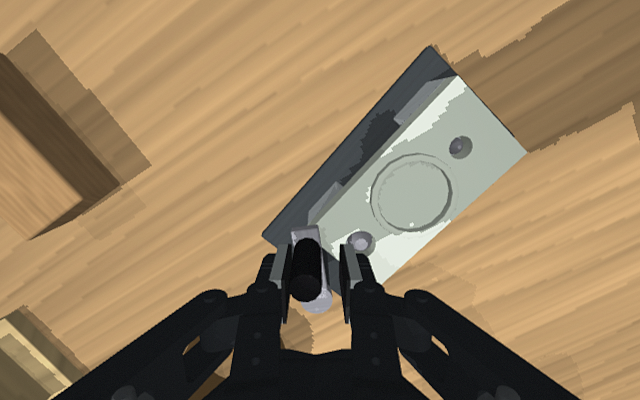

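The latch is following, with the knob against the left pad and about 2 N. I'll continue to the stop.

```bash
python3 -m crank '{"slide":[[-0.0003,0.0045,0],[-0.0003,0.0045,0],[-0.0003,0.0045,0],[-0.0003,0.0045,0],[-0.0003,0.0045,0],[-0.0003,0.0045,0],[0,0.002,0],[0,0,0]],"twist":[0.125,0.125,0.125,0.125,0.125,0.12,0,0]}'
python3 - <<'E'
from h import *
s,R,p=pose(); print(s['time'],p,s['tcp_rot'],s['ft_force'],s['joint_pos'][5],s['finger_gap'])
w=snap('wrist'); save(w,'w39.png')
E
```

```text
time: 33.75
tool_pos: [504.5, -162.0, 75.7]
tcp_rot: [-180.0, -0.0, -74.6]
ft_force: [0.2, -0.3, 0.6]
finger_gap: 25.8
33.75 [ 504.52304796 -161.96426487   75.68027975] [-1.79982473e+02 -1.45915165e-02 -7.45701324e+01] [ 0.23316558 -0.27653133  0.60499671] 141.22778555275175 25.778471266083685
```

View pics/w39.png

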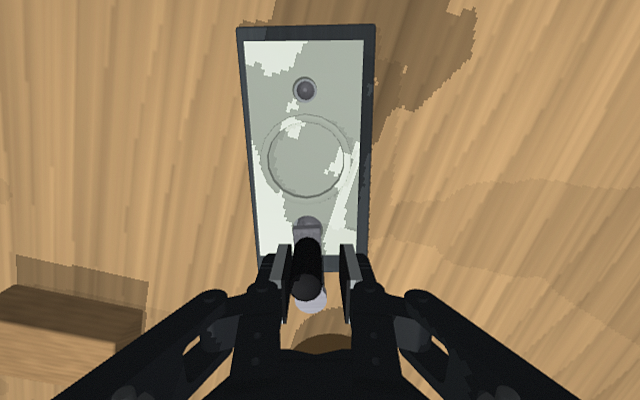

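Nearly there. I'll push on until the stop pushes back.

```bash
python3 -m crank '{"slide":[[0,0.002,0],[0,0.002,0],[0,0,0]],"twist":[0,0,0]}'
python3 -m crank '{"slide":[[0,0.002,0],[0,0.001,0],[0,0,0]],"twist":[0,0,0]}'
python3 - <<'E'
from h import *
s,R,p=pose(); print(s['time'],p,s['tcp_rot'],s['ft_force'])
w=snap('wrist'); save(w,'w40.png')
E
```

```text
time: 34.1
tool_pos: [502.2, -162.6, 75.7]
tcp_rot: [-179.8, -0.0, -74.7]
ft_force: [10.5, 2.0, -3.9]
finger_gap: 25.6
time: 34.4
tool_pos: [501.7, -162.7, 75.9]
tcp_rot: [-179.5, -0.1, -74.7]
ft_force: [23.7, 4.6, -14.8]
finger_gap: 25.5
34.4 [ 501.73480765 -162.72694397   75.89808747] [-1.79500828e+02 -8.90496968e-02 -7.47290580e+01] [ 23.70306881   4.55588709 -14.79517331]
```

View pics/w40.png

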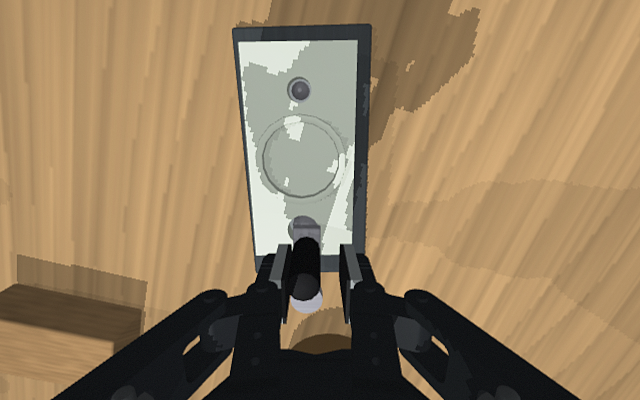

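The stop is reached at 24 N. I'll back off the pad, open and lift clear.

```bash
python3 -m crank '{"slide":[[0,-0.004,0],[0,-0.006,0],[0,0,0]],"twist":[0,0,0]}'
python3 -m crank '{"slide":[[0,0,0],[0,0,0],[0,0,0],[0,0,-0.01],[0,0,-0.03],[0,0,-0.04],[0,0,-0.04],[0,0,0]],"twist":[0,0,0,0,0,0,0,0]}' 0.42
python3 - <<'E'
from h import *
s,R,p=pose(); print(s['time'],p,s['ft_force'])
w=snap('wrist'); save(w,'w41.png'); np.savez('w41.npz',**w); sd=snap('side'); save(sd,'s41.png',(270,150,410,290),5.5)
sc=snap('scene'); save(sc,'sc41.png')
E
```

```text
time: 34.75
tool_pos: [507.6, -160.9, 75.3]
tcp_rot: [180.0, 0.0, -74.8]
ft_force: [0.1, -1.5, -0.4]
finger_gap: 25.7
time: 35.55
tool_pos: [510.9, -162.7, 203.6]
tcp_rot: [-179.5, -0.4, -74.8]
ft_force: [0.5, -0.6, 0.5]
finger_gap: 49.4
35.55 [ 510.86968228 -162.68486267  203.56493396] [ 0.47480072 -0.56035237  0.53634225]
```

View pics/w41.png

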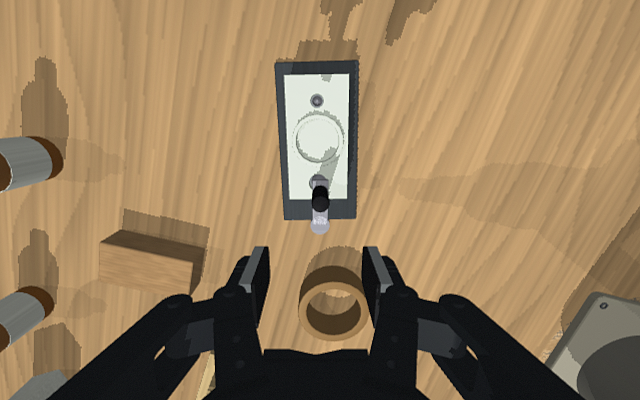

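View pics/s41.png

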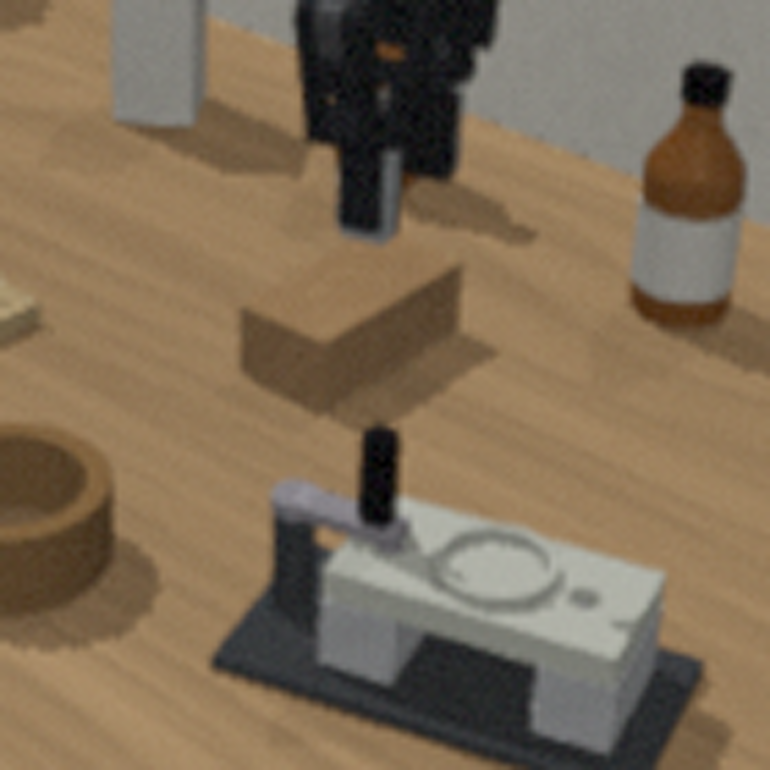

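View pics/sc41.png

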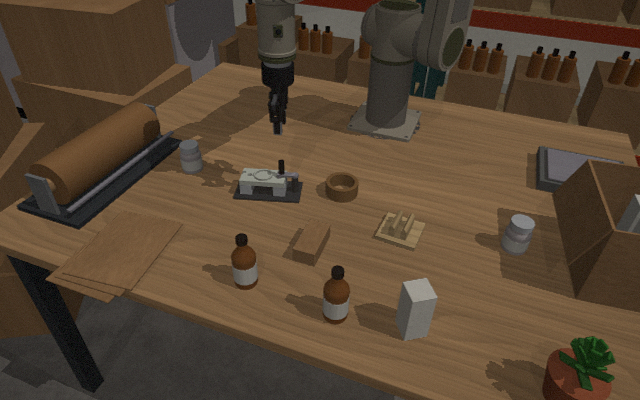

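The latch lies along the plate's axis over the large hole, the plate is flat with collar up, and the jars, carton and tape are where they started. One last numeric check, then I'll let the arm settle and hand in.

```bash
python3 -m crank '{"slide":[[0,0,0],[0,0,0],[0,0,0],[0,0,0]],"twist":[0,0,0,0]}'
python3 - <<'E'
from h import *
w=snap('wrist'); save(w,'w42c.png',(265,50,370,240),3)
h=onz(w,320,227,64);k=onz(w,320,199,104);d=k-h;print('arm dir',np.degrees(np.arctan2(d[1],d[0])),np.linalg.norm(d[:2]),'latch rad ~',np.radians(16.5-np.degrees(np.arctan2(d[1],d[0]))))
S=holes(w,[(317,100,10)])[0];s=onz(w,S[0],S[1],54);print('small hole',s)
st=status.sense();print(st['time'],st['ft_force'],st['qd'].round(2))
E
```

```text
time: 36.1
tool_pos: [507.0, -161.0, 194.7]
tcp_rot: [179.9, 0.0, -74.8]
ft_force: [0.1, -0.1, 0.2]
finger_gap: 49.5
arm dir -73.5882513288953 42.485030076033155 latch rad ~ 1.5723366030533799
small hole [ 531.55185419 -245.40702897   54.        ]
36.15 [-0.21888087 -0.87977299  0.6771214 ] [ 0.04 -0.14 -0.24 -0.09  0.01 -0.01]
```

View pics/w42c.png

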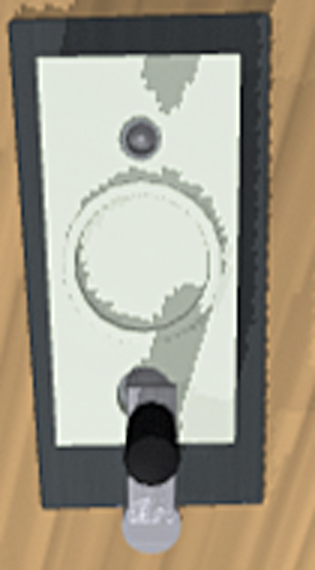

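```bash
python3 - <<'E'
from bench import hand_in
print(hand_in())
E
```

```text
the job is handed in; nothing more can be done
None
```

I turned the plate over, seated it back on its pins collar up with the large hole on the thick pin, swung the latch to its stop and handed the job in at about 36 s. No verdict was reported.

**How it was done**
- The tool can only point straight down, so I turned the plate by pivoting it between the pads. I hooked its small-hole end under the open latch arm and arced upwards, stood it in the rest to regrip higher, then pivoted it over the rest's cheek edge.
- I laid it on the clear table to regrip near its middle, flew it to the jig with a half turn, seated it and pushed the knob round.

**Last checks**
- **Seat:** the plate touched down at the expected home height. Its measured centre was within about 1 mm of the jig centre, and it looked flat with both pins in their holes.
- **Latch:** it pushed back with about 24 N at its stop, and the picture puts it at about 1.57 rad.
- **Surroundings:** the jars, carton and tape look unmoved, judged by eye only. The gripper was about 90 mm above the knob and touching nothing.

**What went less well**
- The first pivot stopped at about 78° because the plate's top end jammed against the finger linkages. The plate slid 12 mm in the grip.
- It then wedged in the slot at about 33 N, and dropped 7 mm or so when I released it.
- Setting it on the table, the fingertips pressed the table at 19 N and the plate dropped 3–4 mm.
- Camera readings of the jig centre from the two opposite directions differed by about 1 mm.

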